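Refit knobs, open the test port, probe the studs

TASK

Push each loose knob onto the bare D-shaft of the dial plate of its own size (small, middle, large), flat to flat, until it snaps fully home on the plate; a dial whose knob is missing stays bare. Also turn the perforated cap of the test port until its opening is centred over the brass stud beneath it; only then take the test probe and touch its tip to the middle of each stud in turn, resting on each for a moment: the widest of the three in the row, the medium one, the narrowest, and last the one in the opening. Finally hang the probe upright in its holder again, with its collar down on the block, and leave everything else on the bench where it is.

Things in the scene. Friction and masses are not known exactly. Their poses are not given: they have to be found in the camera images.
- knob_small: Loose black round knob, the small one: 36 mm across, 34 mm tall, standing bore-down. Origin: centre of its underside, z up. D-bore in the underside 17.6 mm across, 16.5 mm deep, with its flat 4 mm from the axis on the knob's +x side; a white line on top runs from the centre to the rim along +x. Grip it 18 to 34 mm up (solid there). 60 to 210 g. May be absent.
- seat_small (a point): Centre of the top of the small dial plate (aluminium disc, 50 mm, ticked), for the small knob. A fixed D-shaft, 16 mm, 15.5 mm tall, tip tapered, rises along z; its flat, 3 mm off axis, faces this +x. Home: knob's origin here, its x along this x. A sprung ball in the flat holds the knob about 10 mm above home; a push of 5 to 15 N snaps it down.
- knob_middle: Loose black round knob, the middle one: 48 mm across, 34 mm tall, standing bore-down. Origin: centre of its underside, z up. D-bore in the underside 17.6 mm across, 16.5 mm deep, with its flat 4 mm from the axis on the knob's +x side; a white line on top runs from the centre to the rim along +x. Grip it 18 to 34 mm up (solid there). 60 to 210 g. May be absent.
- seat_middle (a point): Centre of the top of the middle dial plate (aluminium disc, 66 mm, ticked), for the middle knob. A fixed D-shaft, 16 mm, 15.5 mm tall, tip tapered, rises along z; its flat, 3 mm off axis, faces this +x. Home: knob's origin here, its x along this x. A sprung ball in the flat holds the knob about 10 mm above home; a push of 5 to 15 N snaps it down.
- knob_large: Loose black round knob, the large one: 62 mm across, 34 mm tall, standing bore-down. Origin: centre of its underside, z up. D-bore in the underside 17.6 mm across, 16.5 mm deep, with its flat 4 mm from the axis on the knob's +x side; a white line on top runs from the centre to the rim along +x. Grip it 18 to 34 mm up (solid there). 60 to 210 g. May be absent.
- seat_large (a point): Centre of the top of the large dial plate (aluminium disc, 84 mm, ticked), for the large knob. A fixed D-shaft, 16 mm, 15.5 mm tall, tip tapered, rises along z; its flat, 3 mm off axis, faces this +x. Home: knob's origin here, its x along this x. A sprung ball in the flat holds the knob about 10 mm above home; a push of 5 to 15 N snaps it down.
- stud_wide: Brass test stud, the widest one of three in a row on the panel's black strip: a fixed upright cylinder 18 mm in diameter, 8 mm tall, rigid. Origin at the centre of its underside, on the panel.
- top_wide (a point): Centre of the upper face of the widest brass test stud.
- stud_mid: Brass test stud, the medium one of three in a row on the panel's black strip: a fixed upright cylinder 14 mm in diameter, 8 mm tall, rigid. Origin at the centre of its underside, on the panel.
- top_mid (a point): Centre of the upper face of the medium brass test stud.
- stud_narrow: Brass test stud, the narrowest one of three in a row on the panel's black strip: a fixed upright cylinder 10 mm in diameter, 8 mm tall, rigid. Origin at the centre of its underside, on the panel.
- top_narrow (a point): Centre of the upper face of the narrowest brass test stud.
- top_covered (a point): Centre of the upper face of the covered stud, a fixed brass stud 9 mm across whose top is 6 mm above the panel, in the round black port at one end of the stud row. It lies 20 mm from the cap's axis, 2 mm below the cap, and can be touched only through the cap's opening.
- cap (a joint): Angle of the grey perforated cap (56 mm disc, 4 mm thick, its top 12 mm above the panel) on the port; rad, counter-clockwise from above; 0 when its opening lies centred over the covered stud; limits -1.7 and 1.7. Light friction, stays where left.
- cap_grip (a point): Top centre, on the cap's turning axis, of its black grip bar (10 mm wide, 44 mm long, rising 24 mm above the disc, top 36 mm above the panel). This point's x, level, points to the middle of the opening; the bar runs along its y: pinch it across x. Turns with the cap.
- opening (a point): Middle of the cap's opening, a 60 degree sector cut out of the disc between 9 mm radius and the rim; the point is 20 mm from the axis at the disc's top. Turns with the cap.
- port: Fixed round black base of the test port on the panel, 62 mm across, carrying the covered stud and the cap. Origin on the panel on the cap's axis; x towards the covered stud.
- probe: Hand test probe standing upright in its holder, tip down. Origin at the very end of the steel tip, z up along the probe. Tip rod 4 mm thick to 40 mm, black barrel 16 mm thick from 38 to 70 mm, collar 34 mm wide from 70 to 76 mm, rubber handle 20 mm thick from 76 to 150 mm (grip it from above at about 115 mm). 60 g.
- holder: Fixed grey block 56 x 56 x 80 mm with a square hole 21 mm wide right through it from above. Origin at the centre of its underside, on the bench. The probe hangs in it by its collar resting on the top, its tip 10 mm above the bench.
- chassis: Fixed grey instrument case 260 (x) x 380 (y) x 90 mm tall, white panel upward. Origin at the centre of its underside. Along x of its frame: the stud row at -85 mm, the shaft row at +35 mm; rows run along y.
- tape: Roll of brown tape lying flat, 60 mm across, 19 mm tall. A bystander, to be left alone. Origin at the centre of its underside (screwdriver: on its length).
- driver: Screwdriver with yellow handle, lying flat. A bystander, to be left alone. Origin at the centre of its underside (screwdriver: on its length).
- jar: Glass jar, 60 mm across, 80 mm tall. A bystander, to be left alone. Origin at the centre of its underside (screwdriver: on its length).
- can: Plain steel can, 66 mm across, 90 mm tall. A bystander, to be left alone. Origin at the centre of its underside (screwdriver: on its length).
Not all that is in view belongs to the job. What is shaped like the knob_large but turquoise is not meant.

How it is judged:
By the outcome, as a careful person would: the job done as asked, in the order asked, and still so for the second after the job is handed in, with the robot touching nothing.
Of knob_small, knob_middle, knob_large only 2 to 3 are there at a start; the rules pass over those that are not, and their reading is None.
At some moment in a run one of knob_small, knob_middle, knob_large may be knocked a few centimetres aside while the robot is not near it.
It also fails if it takes over 192 s, if anything falls off the work surface, if the arm or the gripper's body presses on something with over 40 N, if the wrist force passes 120 N, or if a joint passes its speed limit or range.

ROBOT

A 6-joint arm with a two-finger parallel gripper is mounted at the origin on the work surface. World frame = base frame: x ahead of the robot, y to its left, z up, the work surface at z = 0. Lengths are in m, angles in rad, forces in N, time in s.
With the tool pointing down it reaches from about 0.375 to 0.9 m from the base axis. Payload 3.1 kg.
Tool frame: the origin (TCP) lies between the finger pads; the fingertips stand manip.finger_overhang ahead of it and the grasp point (between the pads) lies 5 mm behind it (manip.finger_overhang is the distance from the TCP to the fingertips, in m); z points along the fingers, y is the line along which they close (so a half turn about z gives the same grasp; the last joint's range is limited). The gripper opens to 85 mm and grips with 20 to 120 N. Pads are 22 mm wide; open, the fingers measure 114 mm over their backs; the gripper's body (76 mm by 85 mm) begins 54 mm behind the grasp point. The pads swing forward as they close: fully open they stand 13 mm farther back than shut.
Start: joints at [-1.337, 0.527, 1.433, -0, 1.181, -0.178], TCP at [0.251, -0.572, 0.22] pointing down, gripper open.
Joint ranges: [-3.08, 3.08], [-0.75, 2.2], [0.22, 2.44], [-1.43, 4.57], [0, 2.65], [-2.85, 2.85]. Speed limits (rad/s): [2.79, 2.79, 3.14, 3.14, 3.14, 3.14].

INTERFACE

Orientations are given as a unit quaternion [x, y, z, w].
In Python, from station import manip gives the robot as it stands.
- The arm moves only by the tool drive_tool, never from a script. Its argument "plan" is a list of rows, each a list of 7 numbers: the shift along the tool's x, y, z in m, then the turn, a rotation vector about the tool's x, y, z in degrees, then the opening, from -1 (shut) to 1 (fully open). In form: [[x, y, z, wx, wy, wz, gripper], ...]. A call has 1 to 10 rows; each row shifts and turns the commanded pose from where the row before left it, along the tool's axes as they then stand; what a row does not reach is not made up. A row lasts 1/10 s, in which the tool goes at most 50 mm and 8.59 degrees, less where a joint would pass 70% of its speed; a pose out of reach is approached as far as the arm can. A call is refused whole if a number of a shift passes 0.05 or a number of a turn 8.59, either way. A call with a gripper value outside its range is refused whole. The fingers move at their own pace and stop on an object; "newtons" is the grip in N (left out, the last holds). Time passes only in rows, so rows that do not move let the fingers close. It gives the time, the measured TCP pose, the force, the opening and the grip force at its end, in the units of the state.
- manip.sense(): the state, without advancing time (a new reading comes with each control period).
- manip.snapshot(name): name is "side" or "top"; returns a dict with "image" (480x640x3 uint8, red, green, blue), "z_map" (480x640 float32, m along the optical axis (not along the pixel's ray), 0 where there is no reading), "fov_y" (degrees; the focal length in pixels is half the picture's height over the tangent of half this angle, whatever the lens; pixels are square), "cx", "cy" (the principal point, pixels), "k1" (the pictures are not rectified: a ray, as slopes to the right and down, at radius r is drawn at 1 + k1 r^2 times it, then the intrinsics apply), "extrinsics" (4x4, takes a point from camera to world coordinates). Camera axes: x right, y up, looking along -z (the intrinsics and any distortion apply to the point x, -y, -z); pixel columns grow to the right and rows downward; lengths in m; the calibration is good to about 2 mm. A picture is of the moment at which its call begins.
- manip.sign_off(): hands the job in; it is judged then, once.
The state is a dict: "t": time; "q": joint angles; "qd": joint speeds; "tau": joint torques, N m; "tcp_pos": TCP position; "tool_rot": TCP orientation; "force": force on the tool from outside, world axes, zero at the start; "ft_torque": the same for the moment, N m; "finger_gap": opening from 0.0 (shut) to 1.0 (fully open); "gripper_force": force on a finger pad.
Only numpy, scipy, OpenCV 4.12 (cv2) and the standard library are available. Lean on these libraries where they do the work, as an engineer would, in place of code of your own. Each camera call takes 0.05 s, during which the arm holds its last target. There are 200 camera calls.

## Working session

There is one attempt and no reset: what is moved stays moved. The work goes in short steps, Python scripts to look and compute and a tool call to move; the robot and the scene stay as the last step left them, time stands still between calls to the robot, and variables do not carry over. Pictures are saved under pics/ and viewed, at most 14 in all, crops included, and the job is handed in when it is done.

Besides the shell and the picture viewer there is one more tool, called after "Call:" as name(argument=value, ...), one argument or row to a line, values as JSON. drive_tool: Moves the arm, as the interface text tells. Its arguments: {"type":"object","properties":{"plan":{"type":"array"},"newtons":{"type":"number"}},"required":["plan"]}

```bash
ls; mkdir -p pics; cat > h.py <<'E'
import numpy as np, cv2
from station import manip
from scipy.spatial.transform import Rotation as R
def cam(name):
    s=manip.snapshot(name); np.savez(f'{name}.npz',**s); return s
def load(name): return dict(np.load(f'{name}.npz'))
def K(s):
    f=240/np.tan(np.radians(float(s['fov_y']))/2); return np.array([[f,0,float(s['cx'])],[0,f,float(s['cy'])],[0,0,1]])
def ray(s,uv):
    "camera (right,down) slopes with distortion removed"
    uv=np.atleast_2d(np.array(uv,float)); k=float(s['k1'])
    return cv2.undistortPoints(uv[:,None],K(s),np.array([k,0,0,0,0.]))[:,0]
def pts(s,uv,z):
    p=ray(s,uv); z=np.broadcast_to(z,len(p)); c=np.c_[p[:,0]*z,-p[:,1]*z,-z]
    E=s['extrinsics']; return c@E[:3,:3].T+E[:3,3]
def onz(s,uv,h):
    "pixel to plane z=h"
    E=s['extrinsics']; a=pts(s,uv,1.)-E[:3,3]; return E[:3,3]+a*((h-E[2,3])/a[:,2])[:,None]
def depthpts(s):
    v,u=np.mgrid[:480,:640]; return pts(s,np.c_[u.ravel(),v.ravel()],s['z_map'].ravel()).reshape(480,640,3)
def proj(s,P):
    E=s['extrinsics']; c=(np.atleast_2d(P)-E[:3,3])@E[:3,:3]
    return cv2.projectPoints(c*[1,-1,-1],np.zeros(3),np.zeros(3),K(s),np.array([float(s['k1']),0,0,0,0.]))[0][:,0]
def save(n,im): cv2.imwrite(f'pics/{n}.png',cv2.cvtColor(im,cv2.COLOR_RGB2BGR))
E
python3 - <<'E'
from h import *
for n in('side','top'):
    s=cam(n); save(n+'0',s['image']); print(n,s['fov_y'],s['cx'],s['cy'],s['k1'],s['extrinsics'].round(3).tolist())
st=manip.sense(); print(st, manip.finger_overhang)
E
```

```text
pics
side 44.566850405745214 316.36026119232815 239.20117116331227 -0.055313849729151494 [[-0.965, 0.152, -0.215, 0.192], [-0.263, -0.544, 0.797, 1.284], [0.005, 0.825, 0.564, 0.994], [0.0, 0.0, 0.0, 1.0]]
top 51.10890652416599 317.79558417096325 231.28048052342683 0.01947174816143352 [[0.004, 0.99, -0.143, 0.332], [-1.0, 0.003, -0.006, -0.004], [-0.006, 0.143, 0.99, 1.349], [0.0, 0.0, 0.0, 1.0]]
{'t': 0.1, 'q': array([-1.33649347e+00,  5.28387006e-01,  1.43379389e+00, -1.15496096e-06,
        1.18140528e+00, -1.78504762e-01]), 'qd': array([ 0.00048687, -0.00086005, -0.00298391, -0.00117288,  0.00031061,
       -0.00018079]), 'tau': array([ 4.50674634e-05, -4.43302846e+01, -1.78587037e+01, -2.25271424e-04,
        3.88409055e-03, -1.81173561e-06]), 'tcp_pos': array([ 0.25060344, -0.57181927,  0.21951675]), 'tool_rot': array([ 9.78773719e-01,  2.04941486e-01, -2.83389493e-05, -9.96360070e-04]), 'force': array([0.05183135, 0.23810641, 0.14852979]), 'ft_torque': array([-0.0284606 , -0.00178649,  0.02182792]), 'gripper_force': 0.0, 'finger_gap': 0.999680894163929} 0.014
```

```bash
ls pics
```

```text
side0.png
top0.png
```

View pics/top0.png

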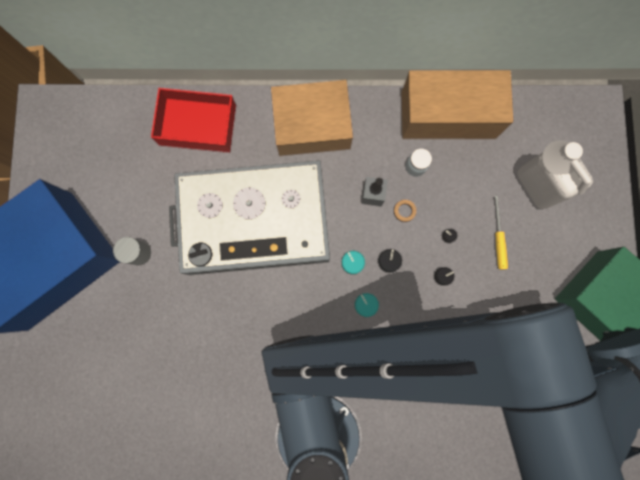

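View pics/side0.png

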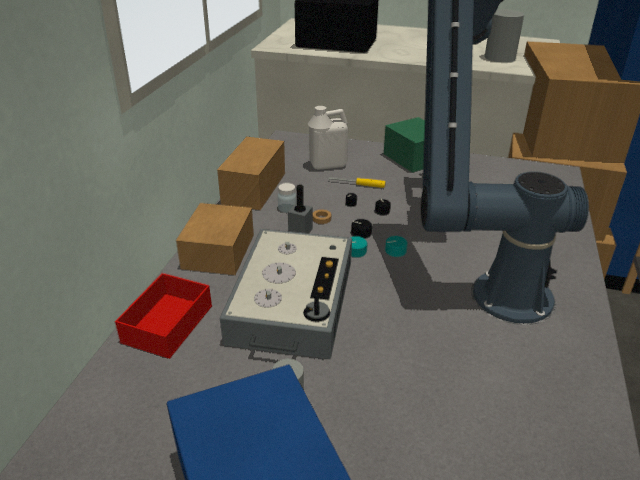

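```bash
python3 - <<'E'
from h import *
def crop(n,s,x0,x1,y0,y1,f=4): save(n,cv2.resize(s['image'][y0:y1,x0:x1],None,fx=f,fy=f,interpolation=cv2.INTER_CUBIC))
t=load('top');d=load('side')
crop('t_ch',t,165,335,150,280); crop('s_ch',d,215,365,180,330); crop('t_kn',t,340,480,140,285)
P=depthpts(t)
for n,u,v in[('can',127,250),('panel',240,225),('bench',300,300),('large',390,262),('mid',444,277),('small',450,236),('holder',368,196),('tape',398,210),('probe',376,186),('jar',420,160),('turq',353,262)]: print(n,P[v,u].round(4))
Q=depthpts(d)
for n,u,v in[('panel',300,265),('bench',400,300)]: print(n,Q[v,u].round(4))
print(np.std(P[215:235,180:320,2]-0.09))
E
```

```text
can [0.4647 0.4829 0.0932]
panel [0.5294 0.2009 0.0922]
bench [0.3421 0.0506 0.0039]
large [ 0.4417 -0.186   0.0316]
mid [ 0.4031 -0.3263  0.0308]
small [ 0.5111 -0.3452  0.0321]
holder [ 0.6078 -0.1254  0.081 ]
tape [ 0.5866 -0.2145 -0.    ]
probe [ 0.6197 -0.1395  0.142 ]
jar [ 0.7038 -0.2615  0.0805]
turq [ 0.4407 -0.0884  0.0403]
panel [0.5452 0.1313 0.09  ]
bench [ 0.2849  0.092  -0.0004]
0.06719993537085352
```

View pics/t_ch.png

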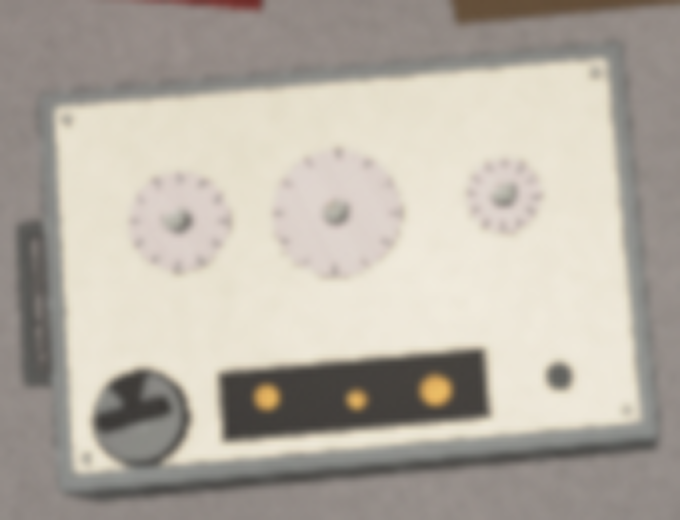

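View pics/s_ch.png

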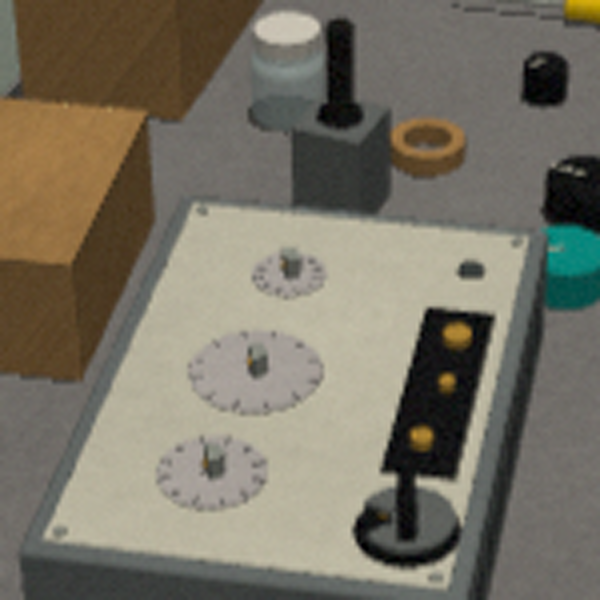

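View pics/t_kn.png

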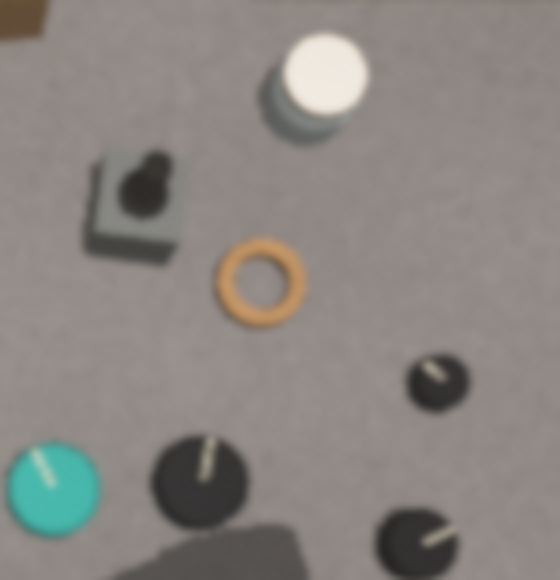

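```bash
cat >> h.py <<'E'
def rect(s,c,h,half=.05,n=200):
    "ortho patch on plane z=h: x up, y left"
    a=np.linspace(half,-half,n); X,Y=np.meshgrid(c[0]+a,c[1]+a,indexing='ij')
    m=proj(s,np.c_[X.ravel(),Y.ravel(),np.full(X.size,h)]).reshape(n,n,2).astype(np.float32)
    return cv2.remap(s['image'],m[...,0],m[...,1],cv2.INTER_CUBIC)
E
python3 - <<'E'
from h import *
t=load('top');d=load('side')
# crop pixels -> image
tp=lambda x,y:(165+(x-1.5)/4,150+(y-1.5)/4); sp=lambda x,y:(215+(x-1.5)/4,180+(y-1.5)/4)
T={'mid':(180,222),'large':(338,212),'small':(504,196),'cap':(141,417),'s_mid':(266,398),'s_nar':(357,400),'s_wide':(436,390)}
S={'mid':(212,472),'large':(256,372),'small':(289,273),'s_mid':(421,437),'s_nar':(447,381),'s_wide':(457,335)}
C={}
for k in T:
    h=.1 if k[:2]=='s_' else .092 if k!='cap' else .102
    a=onz(t,[tp(*T[k])],h)[0]; C[k]=a
    b=onz(d,[sp(*S[k])],h)[0] if k in S else a*0
    print(k,a.round(4),b.round(4))
row=lambda s:np.hstack([rect(s,C[k],.102 if k=='cap' else .092) for k in('mid','large','small','cap')])
save('rect1',np.vstack([row(t),row(d)]))
print([ (k,onz(t,[tp(*p)],.09)[0].round(4).tolist()) for k,p in dict(tl=(67,120),tr=(596,73),bl=(86,459),br=(627,410)).items()])
print([ (k,onz(d,[sp(*p)],.09)[0].round(4).tolist()) for k,p in dict(tl=(60,532),tr=(202,210),bl=(435,577),br=(517,242)).items()])
E
```

```text
mid [0.5805 0.2798 0.092 ] [0.5818 0.2787 0.092 ]
large [0.5873 0.1792 0.092 ] [0.5872 0.1791 0.092 ]
small [0.598  0.0733 0.092 ] [0.5999 0.0704 0.092 ]
cap [0.4546 0.2975 0.102 ] [0. 0. 0.]
s_mid [0.4669 0.2203 0.1   ] [0.4679 0.2229 0.1   ]
s_nar [0.4659 0.1633 0.1   ] [0.4666 0.1656 0.1   ]
s_wide [0.4723 0.1139 0.1   ] [0.4724 0.1176 0.1   ]
[('tl', [0.6474, 0.3551, 0.09]), ('tr', [0.6796, 0.015, 0.09]), ('bl', [0.4292, 0.3339, 0.09]), ('br', [0.4612, -0.0057, 0.09])]
[('tl', [0.6496, 0.3512, 0.09]), ('tr', [0.6822, 0.0115, 0.09]), ('bl', [0.4311, 0.3295, 0.09]), ('br', [0.4622, -0.0093, 0.09])]
```

View pics/rect1.png

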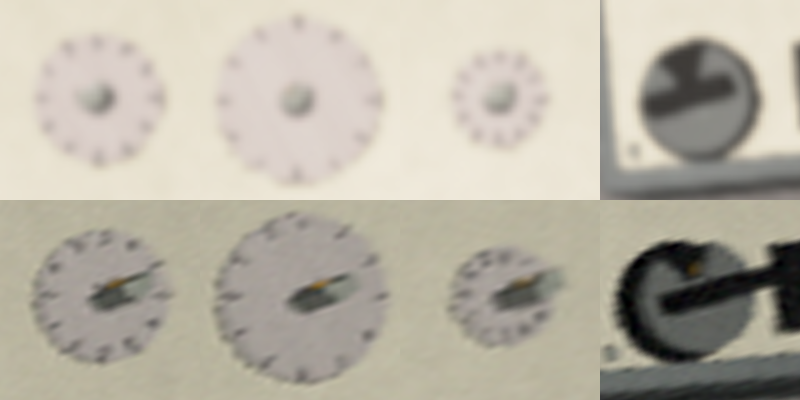

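```bash
cat > ticks.py <<'E'
from h import *
from scipy.optimize import minimize
C={'mid':(.5805,.2798,33),'large':(.5873,.1792,42),'small':(.598,.0733,25)}
for name in('top','side'):
    s=load(name); g=s['image'].astype(float).mean(2)
    a=np.radians(np.arange(0,360,.5))
    def prof(c,r,h=.0925):
        P=np.c_[c[0]+r*np.cos(a),c[1]+r*np.sin(a),np.full(a.size,h)]
        m=proj(s,P).astype(np.float32); return cv2.remap(g,m[:,:1].reshape(1,-1),m[:,1:].reshape(1,-1),cv2.INTER_CUBIC)[0]
    for k,(x,y,R0) in C.items():
        # disc edge: maximise mean brightness contrast between just outside and just inside
        f=lambda c:-abs(np.mean(prof(c,(R0+2.)/1e3))-np.mean(prof(c,(R0-2.)/1e3)))+ (np.std(prof(c,(R0+2.5)/1e3)))*.5
        r=minimize(f,[x,y],method='Nelder-Mead',options=dict(initial_simplex=[[x,y],[x+.003,y],[x,y+.003]]))
        c=r.x; best=[]
        for rr in np.arange(R0-8,R0,1.):
            F=np.fft.rfft(-prof(c,rr/1e3)); p=np.abs(F[3:25]); n=p.argmax()+3
            best.append((p.max(),rr,n,np.degrees(np.angle(F[n]))/-n,np.abs(F[12]),np.degrees(np.angle(F[12]))/-12))
        b=max(best,key=lambda q:q[4]); print(name,k,c.round(4),np.round(r.fun,1),np.round(b,1))
E
python3 ticks.py
```

```text
top mid [0.5804 0.2796] -12.7 [3.3265e+03 2.9000e+01 1.2000e+01 2.0000e-01 3.3265e+03 2.0000e-01]
top large [0.5866 0.1796] -11.0 [ 3.0941e+03  3.8000e+01  1.2000e+01 -4.0000e-01  3.0941e+03 -4.0000e-01]
top small [0.5984 0.0733] -13.5 [ 2.5856e+03  2.1000e+01  1.2000e+01 -1.4000e+00  2.5856e+03 -1.4000e+00]
side mid [0.5814 0.2809] -19.9 [ 3.6362e+03  2.8000e+01  1.1000e+01 -1.0400e+01  2.8900e+03 -5.0000e-01]
side large [0.587  0.1803] -18.4 [ 3.1506e+03  3.8000e+01  1.2000e+01 -3.0000e-01  3.1506e+03 -3.0000e-01]
side small [0.5989 0.0745] -21.1 [ 4.9110e+03  1.8000e+01  3.0000e+00  3.9900e+01  1.6807e+03 -7.2000e+00]
```

```bash
cat > dfit.py <<'E'
from h import *
from scipy.optimize import minimize
s=load('side'); SS=12; Z0=.0925
C={'mid':(.5814,.2809),'large':(.587,.1803),'small':(.5989,.0745)}
cam0=s['extrinsics'][:3,3]
def render(c,th,zb,x0,y0,n=26):
    out=[]; ang=np.arccos(3/8)
    al=np.linspace(ang,2*np.pi-ang,30)+th
    c3=np.array([c[0],c[1],Z0]); view=cam0-c3; view/=np.linalg.norm(view)
    pr=lambda P:np.round(((proj(s,P)-[x0,y0]+.5)*SS-.5)*16).astype(np.int32)
    def ring(r,h):
        q=np.c_[np.cos(al),np.sin(al)]*r
        return np.c_[q,np.full(al.size,h)]+c3
    top,mid,bot=ring(.0065,.0155),ring(.008,.0135),ring(.008,0)
    L=[np.zeros((n*SS,n*SS),np.float32) for _ in range(6)] # const-side,|n|x,|n|y, flat, top, ball
    def fill(P,vals):
        m=pr(P)
        for l,v in zip(L,vals): cv2.fillConvexPoly(l,m,float(v),cv2.LINE_8,4)
    for i in range(al.size):
        j=(i+1)%al.size; flat=j==0
        nn=np.array([np.cos(th),np.sin(th),0]) if flat else np.array([np.cos((al[i]+al[j])/2),np.sin((al[i]+al[j])/2),0])
        if nn@view>0: fill(np.array([bot[i],bot[j],mid[j],mid[i]]),[0,0,0,1,0,0] if flat else [1,nn[0],nn[1],0,0,0])
        n2=nn+[0,0,.7]
        if n2@view>0: fill(np.array([mid[i],mid[j],top[j],top[i]]),[0,0,0,1,0,0] if flat else [1,nn[0],nn[1],0,0,0])
    fill(top,[0,0,0,0,1,0])
    d=np.array([np.cos(th),np.sin(th)])
    if d@view[:2]>-.2:
        a=np.linspace(0,2*np.pi,16)[:-1]; u=np.cross(view,[0,0,1]); u/=np.linalg.norm(u); w=np.cross(u,view)
        b=c3+[*(d*.0035),zb]; fill(b+.0025*(np.cos(a)[:,None]*u+np.sin(a)[:,None]*w),[0,0,0,0,0,1])
    L=[cv2.resize(cv2.GaussianBlur(l,(0,0),.55*SS),(n,n),interpolation=cv2.INTER_AREA) for l in L]
    return np.array(L)
res={}
for k,c in C.items():
    u,v=np.round(proj(s,[[*c,Z0+.007]])[0]).astype(int); x0,y0=u-13,v-13
    I=s['image'][y0:y0+26,x0:x0+26].astype(float); W=slice(6,20)
    Iw=I[W,W].reshape(-1,3)
    def cost(p,th,zb):
        L=render((c[0]+p[0],c[1]+p[1]),th,zb,x0,y0)[:,W,W].reshape(6,-1)
        A=np.c_[L.T,np.ones(L.shape[1])-L[[0,3,4,5]].sum(0)]
        return np.square(Iw-A@np.linalg.lstsq(A,Iw,rcond=1e-3)[0]).mean()
    tab=[]
    for zb in(.006,.0085):
        for th in range(-30,100,10):
            r=minimize(cost,[0,0],args=(np.radians(th),zb),method='Nelder-Mead',options=dict(initial_simplex=[[0,0],[.0015,0],[0,.0015]],maxfev=30))
            tab.append((r.fun,th,zb,*(r.x*1e3)))
    tab.sort(); print(k); [print('  ',np.round(q,4)) for q in tab[:6]]
E
time python3 dfit.py
```

```text
mid
   [ 8.55941e+01  2.00000e+01  6.00000e-03  8.83900e-01 -2.29590e+00]
   [ 8.77002e+01  3.00000e+01  8.50000e-03  6.61500e-01 -2.48100e+00]
   [ 8.8101e+01  1.0000e+01  6.0000e-03  9.2360e-01 -2.9758e+00]
   [ 8.82147e+01  3.00000e+01  6.00000e-03  7.87300e-01 -2.51100e+00]
   [ 9.27019e+01  1.00000e+01  8.50000e-03  9.17200e-01 -2.83210e+00]
   [ 9.6188e+01  2.0000e+01  8.5000e-03  8.0860e-01 -2.2383e+00]
large
   [ 4.19951e+01  3.00000e+01  8.50000e-03  1.26560e+00 -2.46090e+00]
   [ 4.22372e+01  2.00000e+01  8.50000e-03  1.30530e+00 -2.31660e+00]
   [ 4.38446e+01  1.00000e+01  8.50000e-03  1.26560e+00 -3.21090e+00]
   [ 4.75286e+01  2.00000e+01  6.00000e-03  1.46620e+00 -2.36010e+00]
   [ 5.09746e+01  1.00000e+01  6.00000e-03  1.21880e+00 -2.95310e+00]
   [ 5.56019e+01  3.00000e+01  6.00000e-03  1.32780e+00 -1.95560e+00]
small
   [ 1.797066e+02  3.000000e+01  6.000000e-03  8.936000e-01 -3.320800e+00]
   [ 1.810232e+02  3.000000e+01  8.500000e-03  9.322000e-01 -3.328200e+00]
   [ 1.819068e+02  2.000000e+01  6.000000e-03  9.869000e-01 -3.793400e+00]
   [ 1.851468e+02  1.000000e+01  6.000000e-03  1.004200e+00 -4.451700e+00]
   [ 1.856698e+02  4.000000e+01  8.500000e-03  4.492000e-01 -2.821100e+00]
   [ 1.867179e+02  4.000000e+01  6.000000e-03  3.992000e-01 -2.826400e+00]
real	0m53.060s
user	0m52.491s
sys	0m0.908s
```

```bash
cat > knobs.py <<'E'
from h import *
from scipy.optimize import minimize
import sys
def knobs(s,G,h=.034):
    g=s['image'].astype(float).mean(2)
    for k,(x,y,R0) in G.items():
        a=np.radians(np.arange(0,360,3.))
        def prof(c,r):
            m=proj(s,np.c_[c[0]+r*np.cos(a),c[1]+r*np.sin(a),np.full(a.size,h)]).astype(np.float32)
            return cv2.remap(g,m[:,:1].reshape(1,-1),m[:,1:].reshape(1,-1),cv2.INTER_LINEAR)[0]
        n=200; P=cv2.GaussianBlur(rect(s,(x,y),h,.045,n).astype(float).mean(2),(0,0),1.5)
        f=lambda c:-np.median(prof(c,R0+.003)-prof(c,R0-.003))-.5*np.percentile(prof(c,R0+.003)-prof(c,R0-.003),20)
        gr=[(f((x+i,y+j)),x+i,y+j) for i in np.arange(-.012,.0121,.001) for j in np.arange(-.012,.0121,.001)]
        b=min(gr); r=minimize(f,b[1:],method='Nelder-Mead',options=dict(initial_simplex=[b[1:],(b[1]+.001,b[2]),(b[1],b[2]+.001)]))
        c=r.x; A=np.linspace(.045,-.045,n); X,Y=np.meshgrid(x+A,y+A,indexing='ij')
        m=(np.hypot(X-c[0],Y-c[1])<R0-.002)
        w=np.clip(P-(np.median(P[m])+25),0,None)*m
        d=np.c_[X[m],Y[m]]; ww=w[m]; mu=(d*ww[:,None]).sum(0)/ww.sum(); cv=((d-mu).T*ww)@(d-mu); e=np.linalg.eigh(cv)[1][:,1]
        if e@(mu-c)<0:e=-e
        off=(mu-c)[0]*-e[1]+(mu-c)[1]*e[0]
        print(k,'c',c.round(4),'fit %.1f'%r.fun,'line mean',mu.round(4),'dir %.1f'%np.degrees(np.arctan2(e[1],e[0])),'dir from c %.1f'%np.degrees(np.arctan2(*(mu-c)[::-1])),'miss mm %.1f'%(off*1e3))
if __name__=='__main__':
    G=dict(large=(.4417,-.186,.031),mid=(.4031,-.3263,.024),small=(.5111,-.3452,.018))
    for n in('top','side'): print(n); knobs(load(n),G)
E
python3 knobs.py
python3 - <<'E'
from h import *
t=load('top');d=load('side')
# probe collar centre, handle top, tape
kp=lambda x,y:(340+(x-1.5)/4,140+(y-1.5)/4); sp=lambda x,y:(215+(x-1.5)/4,180+(y-1.5)/4)
print('collar t',onz(t,[kp(144,192)],.086)[0].round(4),'top t',onz(t,[kp(157,162)],.16)[0].round(4))
print('collar s',onz(d,[sp(341,112)],.086)[0].round(4),'top s',onz(d,[sp(340,26)],.16)[0].round(4))
print('block corners t',onz(t,[kp(107,148),kp(183,164),kp(175,244),kp(95,233)],.08).round(4).tolist())
E
```

```text
top
large c [ 0.4464 -0.1844] fit -83.5 line mean [ 0.4623 -0.1898] dir -10.9 dir from c -18.7 miss mm -2.3
mid c [ 0.406  -0.3235] fit -84.9 line mean [ 0.4111 -0.3372] dir -63.4 dir from c -69.5 miss mm -1.5
small c [ 0.5131 -0.3422] fit -72.9 line mean [ 0.5214 -0.3394] dir 48.2 dir from c 18.3 miss mm -4.4
side
large c [ 0.4486 -0.1867] fit -46.4 line mean [ 0.4626 -0.195 ] dir -12.7 dir from c -30.7 miss mm -5.1
mid c [ 0.4072 -0.3288] fit -49.7 line mean [ 0.4125 -0.3439] dir -50.5 dir from c -70.8 miss mm -5.6
small c [ 0.5151 -0.3481] fit -49.3 line mean [ 0.5218 -0.3468] dir 71.4 dir from c 10.4 miss mm -5.9
collar t [ 0.6287 -0.1448  0.086 ] top t [ 0.63   -0.1446  0.16  ]
collar s [ 0.6285 -0.1466  0.086 ] top s [ 0.628  -0.1453  0.16  ]
block corners t [[0.6593, -0.1218, 0.08], [0.6488, -0.1709, 0.08], [0.596, -0.1649, 0.08], [0.603, -0.1135, 0.08]]
```

```bash
cat > go.py <<'E'
"go.py x y z phi grip step_mm [n]: print rows from the measured pose"
from h import *
import sys,json
def plan(x,y,z,phi,grip,step=40,p=None,f=None):
    st=manip.sense(); Rm=R.from_quat(st['tool_rot']).as_matrix()
    p=np.array(st['tcp_pos'] if p is None else p); f=np.degrees(np.arctan2(Rm[1,0],Rm[0,0])) if f is None else f
    tg=np.array([x,y,z]); df=(phi-f+180)%360-180
    n=max(int(np.ceil(np.linalg.norm(tg-p)*1e3/step-.02)),int(np.ceil(abs(df)/8.5-.02)),1); rows=[]
    for i in range(n):
        d=(tg-p)/(n-i); a=np.radians(f); ex=np.array([np.cos(a),np.sin(a),0]); ey=np.array([np.sin(a),-np.cos(a),0])
        l=np.round([d@ex,d@ey,-d[2]],4); w=round(-(((phi-f+180)%360-180)/(n-i)),2)
        p=p+l[0]*ex+l[1]*ey-np.array([0,0,l[2]]); f-=w; rows.append([*l.tolist(),0,0,w,grip])
    return rows,p,f
if __name__=='__main__':
    st=manip.sense(); Rm=R.from_quat(st['tool_rot']).as_matrix()
    print('t %.1f tcp %s phi %.1f tilt %.2f F %s gap %.1f'%(st['t'],st['tcp_pos'].round(4),np.degrees(np.arctan2(Rm[1,0],Rm[0,0])),np.degrees(np.arccos(-Rm[2,2])),st['force'].round(1),st['finger_gap']*85))
    p=f=None
    for leg in ' '.join(sys.argv[1:]).split(','):
        if not leg.strip(): break
        v=[float(q) for q in leg.split()]; rows,p,f=plan(*v,p=p,f=f); print(len(rows),json.dumps(rows).replace('.0,',',').replace('0.','.'))
E
python3 go.py 0.515 -0.3465 0.10 48 1, 0.515 -0.3465 0.022 48 1 26
```

```text
t 0.1 tcp [ 0.2506 -0.5718  0.2195] phi 23.7 tilt 0.11 F [0.1 0.2 0.1] gap 85.0
10 [[.0333, -.01, .012, 0, 0, -2.43, 1.0], [.0336, -.0086, .0119, 0, 0, -2.44, 1.0], [.034, -.0072, .012, 0, 0, -2.43, 1.0], [.0343, -.0057, .0119, 0, 0, -2.44, 1.0], [.0345, -.0043, .012, 0, 0, -2.43, 1.0], [.0346, -.0028, .0119, 0, 0, -2.44, 1.0], [.0347, -.0013, .012, 0, 0, -2.43, 1.0], [.0347, .0001, .0119, 0, 0, -2.44, 1.0], [.0347, .0016, .012, 0, 0, -2.43, 1.0], [.0346, .0032, .0119, 0, 0, -2.44, 1.0]]
3 [[0, -0, .026, 0, 0, 0, 1.0], [0, -0, .026, 0, 0, 0, 1.0], [0, -0, .026, 0, 0, 0, 1.0]]
```

Call:
drive_tool(
  plan=[
    [0.0333,-0.01,0.012,0,0,-2.43,1],
    [0.0336,-0.0086,0.0119,0,0,-2.44,1],
    [0.034,-0.0072,0.012,0,0,-2.43,1],
    [0.0343,-0.0057,0.0119,0,0,-2.44,1],
    [0.0345,-0.0043,0.012,0,0,-2.43,1],
    [0.0346,-0.0028,0.0119,0,0,-2.44,1],
    [0.0347,-0.0013,0.012,0,0,-2.43,1],
    [0.0347,0.0001,0.0119,0,0,-2.44,1],
    [0.0347,0.0016,0.012,0,0,-2.43,1],
    [0.0346,0.0032,0.0119,0,0,-2.44,1],
  ],
)

```text
t: 1.1
tcp_pos: [0.5159, -0.3459, 0.1]
tool_rot: [0.913, 0.408, -0.0, -0.0]
force: [0.3, 0.1, 0.3]
finger_gap: 0.998
gripper_force: 0.0
```

Call:
drive_tool(
  plan=[
    [0,0,0,0,0,0,1],
    [0,0,0.026,0,0,0,1],
    [0,0,0.026,0,0,0,1],
    [0,0,0.026,0,0,0,1],
    [0,0,0,0,0,0,1],
    [0,0,0,0,0,0,1],
  ],
)

```text
t: 1.7
tcp_pos: [0.5146, -0.3475, 0.0228]
tool_rot: [0.914, 0.406, -0.0, -0.0]
force: [0.5, 0.5, 0.2]
finger_gap: 1.001
gripper_force: 0.0
```

Call:
drive_tool(
  plan=[
    [0,0,0,0,0,0,-1],
    [0,0,0,0,0,0,-1],
    [0,0,0,0,0,0,-1],
    [0,0,0,0,0,0,-1],
    [0,0,0,0,0,0,-1],
    [0,0,0,0,0,0,-1],
    [0,0,0,0,0,0,-1],
    [0,0,0,0,0,0,-1],
  ],
  newtons=30,
)

```text
t: 2.5
tcp_pos: [0.5153, -0.3473, 0.0232]
tool_rot: [0.914, 0.407, 0.0, 0.0]
force: [-0.7, 0.3, 2.8]
finger_gap: -0.001
gripper_force: 1.7
```

```bash
python3 - <<'E'
from h import *
t=cam('top');d=cam('side')
a=cv2.resize(t['image'][170:300,390:520],(390,390),interpolation=cv2.INTER_CUBIC); b=cv2.resize(d['image'][170:300,310:440],(390,390),interpolation=cv2.INTER_CUBIC)
save('g1',np.hstack([a,b]))
E
```

```text
(no output)
```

View pics/g1.png

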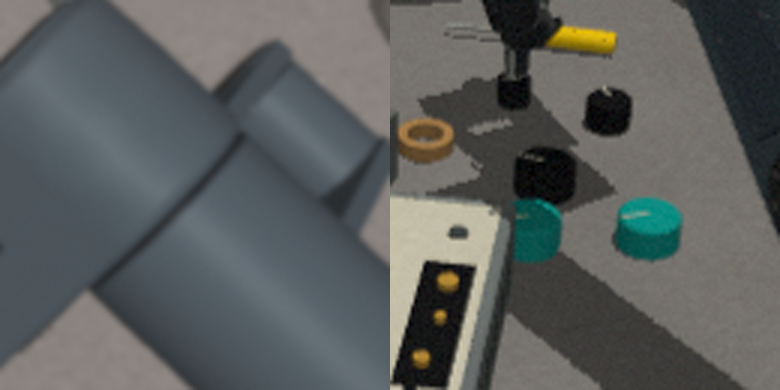

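```bash
python3 - <<'E'
from h import *
d=load('side'); Q=depthpts(d)
for v in range(182,210,2):
    print(v,[tuple((Q[v,u]*1e3).round(0).astype(int)) for u in(345,348,351,354,357)])
print(proj(d,[[.5153,-.3473,.0232],[.5153,-.3473,.0092]]))
E
```

```text
182 [(np.int64(567), np.int64(-490), np.int64(1)), (np.int64(524), np.int64(-337), np.int64(88)), (np.int64(514), np.int64(-332), np.int64(92)), (np.int64(507), np.int64(-346), np.int64(86)), (np.int64(489), np.int64(-304), np.int64(111))]
184 [(np.int64(562), np.int64(-468), np.int64(5)), (np.int64(525), np.int64(-339), np.int64(79)), (np.int64(513), np.int64(-329), np.int64(86)), (np.int64(503), np.int64(-327), np.int64(89)), (np.int64(489), np.int64(-306), np.int64(102))]
186 [(np.int64(559), np.int64(-455), np.int64(5)), (np.int64(525), np.int64(-344), np.int64(69)), (np.int64(511), np.int64(-322), np.int64(83)), (np.int64(502), np.int64(-327), np.int64(82)), (np.int64(493), np.int64(-328), np.int64(83))]
188 [(np.int64(558), np.int64(-452), np.int64(-1)), (np.int64(523), np.int64(-333), np.int64(68)), (np.int64(514), np.int64(-338), np.int64(67)), (np.int64(504), np.int64(-338), np.int64(68)), (np.int64(517), np.int64(-457), np.int64(2))]
190 [(np.int64(555), np.int64(-438), np.int64(-1)), (np.int64(524), np.int64(-339), np.int64(57)), (np.int64(515), np.int64(-343), np.int64(57
[... 1598 characters left out ...]
p.int64(-329), np.int64(11)), (np.int64(511), np.int64(-337), np.int64(8)), (np.int64(501), np.int64(-332), np.int64(12)), (np.int64(495), np.int64(-353), np.int64(1))]
206 [(np.int64(530), np.int64(-332), np.int64(0)), (np.int64(520), np.int64(-329), np.int64(3)), (np.int64(509), np.int64(-328), np.int64(6)), (np.int64(501), np.int64(-337), np.int64(2)), (np.int64(492), np.int64(-340), np.int64(2))]
208 [(np.int64(526), np.int64(-313), np.int64(4)), (np.int64(518), np.int64(-321), np.int64(1)), (np.int64(509), np.int64(-328), np.int64(-2)), (np.int64(499), np.int64(-329), np.int64(-1)), (np.int64(490), np.int64(-332), np.int64(-1))]
[[350.72313215 198.24723307]
 [350.56326208 201.92698144]]
```

Call:
drive_tool(
  plan=[
    [0,0,0,0,0,0,-1],
    [0,0,0,0,0,0,-1],
    [0,0,0,0,0,0,-1],
  ],
  newtons=50,
)

```text
t: 2.9
tcp_pos: [0.5153, -0.3473, 0.0232]
tool_rot: [0.914, 0.407, 0.0, 0.0]
force: [-0.4, 1.0, 5.2]
finger_gap: -0.0
gripper_force: 2.6
```

Call:
drive_tool(
  plan=[
    [0,0,-0.02,0,0,0,-1],
    [0,0,-0.02,0,0,0,-1],
    [0,0,-0.02,0,0,0,-1],
    [0,0,0,0,0,0,-1],
  ],
)

```text
t: 3.3
tcp_pos: [0.5166, -0.3485, 0.0849]
tool_rot: [0.914, 0.407, 0.001, 0.002]
force: [0.3, -0.3, -0.4]
finger_gap: 0.0
gripper_force: 0.0
```

```bash
python3 - <<'E'
from h import *
d=cam('side')
save('g2',cv2.resize(d['image'][140:240,290:420],None,fx=5,fy=5,interpolation=cv2.INTER_CUBIC))
E
```

```text
(no output)
```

View pics/g2.png

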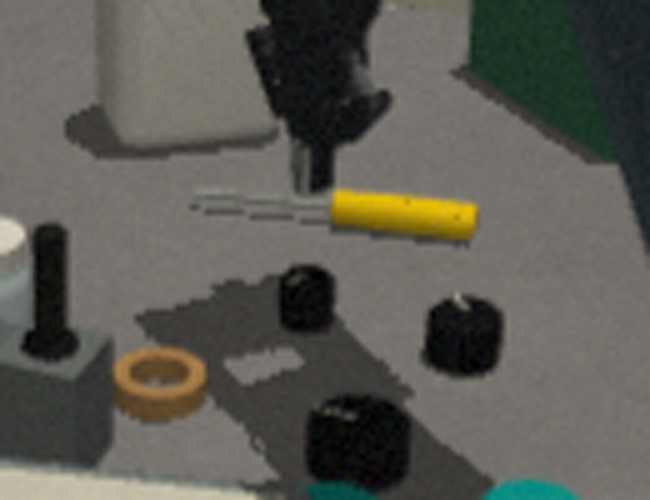

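```bash
python3 - <<'E'
from h import *
d=load('side'); Q=depthpts(d)
print(proj(d,[[.5166,-.3485,z] for z in(.0849,.0709,.0949)]).round(1).tolist())
for v in range(166,206,2): print(v,[(Q[v,u]*1e3).round(0).astype(int).tolist() for u in(346,350,354)])
st=manip.sense();print(st['tcp_pos'],st['finger_gap'])
E
```

```text
[[351.1, 181.4], [351.0, 185.3], [351.2, 178.7]]
166 [[588, -600, 6], [520, -339, 145], [506, -331, 151]]
168 [[589, -604, -4], [520, -338, 138], [503, -316, 152]]
170 [[582, -574, 4], [520, -340, 130], [506, -332, 136]]
172 [[580, -563, 1], [519, -335, 126], [506, -337, 126]]
174 [[576, -547, 2], [519, -337, 118], [506, -335, 120]]
176 [[574, -541, -3], [518, -333, 113], [507, -341, 110]]
178 [[570, -522, -1], [519, -341, 101], [508, -349, 98]]
180 [[561, -477, 16], [546, -478, 18], [532, -478, 20]]
182 [[561, -479, 7], [548, -488, 4], [535, -494, 3]]
184 [[559, -474, 2], [546, -480, 1], [531, -476, 5]]
186 [[555, -455, 5], [543, -464, 2], [531, -477, -3]]
188 [[553, -444, 4], [540, -449, 3], [526, -454, 2]]
190 [[549, -430, 4], [537, -435, 3], [525, -446, -1]]
192 [[549, -428, -3], [536, -432, -3], [521, -431, 0]]
194 [[544, -407, 2], [521, -359, 32], [506, -352, 38]]
196 [[530, -341, 33], [516, -337, 37], [506, -356, 28]]
198 [[531, -346, 22], [516, -337, 30], [501, -330, 36]]
200 [[528, -333, 23], [513, -327, 29], [501, -329, 29]]
202 [[529, -341, 10], [513, -325, 22], [503, -341, 15]]
204 [[527, -332, 8], [513, -326, 14], [501, -336, 10]]
[ 0.5157378  -0.34777689  0.08354264] -0.0005730554266455579
```

```bash
python3 - <<'E'
from knobs import *
knobs(load('side'),dict(large=(.4417,-.186,.031),mid=(.4031,-.3263,.024),small=(.5111,-.3452,.018)))
E
python3 go.py 0.515 -0.3465 0.06 48 1, 0.515 -0.3465 -.003 48 1 20
```

```text
large c [ 0.4463 -0.1878] fit -26.3 line mean [ 0.461  -0.1945] dir -2.0 dir from c -24.6 miss mm -6.2
mid c [ 0.4058 -0.3286] fit -52.0 line mean [ 0.4116 -0.3434] dir -28.7 dir from c -68.8 miss mm -10.3
small c [ 0.5145 -0.3488] fit -53.5 line mean [ 0.5174 -0.3496] dir 36.6 dir from c -15.6 miss mm -2.4
t 3.4 tcp [ 0.5157 -0.3478  0.0835] phi 48.0 tilt 0.14 F [ 0.5 -0.5 -0.2] gap -0.0
1 [[.0005, -.0014, .0235, 0, 0, 0, 1.0]]
4 [[-0, -0, .0158, 0, 0, 0, 1.0], [-0, -0, .0157, 0, 0, 0, 1.0], [-0, -0, .0158, 0, 0, 0, 1.0], [-0, -0, .0157, 0, 0, 0, 1.0]]
```

Fingers need opening before descending.

Call:
drive_tool(
  plan=[
    [0,0,0,0,0,0,1],
    [0,0,0,0,0,0,1],
    [0,0,0,0,0,0,1],
    [0,0,0,0,0,0,1],
    [0,0,0,0,0,0,1],
    [0,0,0.023,0,0,0,1],
    [0,0,0.02,0,0,0,1],
    [0,0,0.02,0,0,0,1],
    [0,0,0.01,0,0,0,1],
    [0,0,0,0,0,0,1],
  ],
)

```text
t: 4.35
tcp_pos: [0.5143, -0.3463, 0.0084]
tool_rot: [0.914, 0.407, -0.001, -0.002]
force: [0.0, -0.2, 0.5]
finger_gap: 1.003
gripper_force: 0.0
```

Call:
drive_tool(
  plan=[
    [0,0,0.006,0,0,0,1],
    [0,0,0.005,0,0,0,1],
    [0,0,0,0,0,0,1],
    [0,0,0,0,0,0,-1],
    [0,0,0,0,0,0,-1],
    [0,0,0,0,0,0,-1],
    [0,0,0,0,0,0,-1],
    [0,0,0,0,0,0,-1],
    [0,0,0,0,0,0,-1],
  ],
  newtons=30,
)

```text
t: 5.25
tcp_pos: [0.5154, -0.3474, -0.0006]
tool_rot: [0.914, 0.407, 0.0, 0.0]
force: [0.1, 0.1, 4.4]
finger_gap: 0.407
gripper_force: 29.9
```

Call:
drive_tool(
  plan=[
    [0,0,0,0,0,0,0.5],
    [0,0,0,0,0,0,0.5],
    [0,0,0,0,0,0,0.5],
    [0,0,0,0,0,-8.5,0.5],
    [0,0,0,0,0,-8.5,0.5],
    [0,0,0,0,0,-8.5,0.5],
    [0,0,0,0,0,-8.5,0.5],
    [0,0,0,0,0,-8.5,0.5],
    [0,0,0,0,0,-8.5,0.5],
    [0,0,0,0,0,-8.5,0.5],
  ],
)

```text
t: 6.25
tcp_pos: [0.515, -0.347, -0.0014]
tool_rot: [0.589, 0.808, 0.0, -0.0]
force: [-0.4, -0.1, 0.3]
finger_gap: 0.755
gripper_force: 0.0
```

Call:
drive_tool(
  plan=[
    [0,0,0,0,0,-8.5,0.5],
    [0,0,0,0,0,-8.5,0.5],
    [0,0,0,0,0,-8.5,0.5],
    [0,0,0,0,0,-5,0.5],
    [0,0,0,0,0,0,0.5],
    [0,0,0,0,0,0,0.5],
  ],
)

```text
t: 6.85
tcp_pos: [0.5151, -0.3471, -0.0013]
tool_rot: [0.359, 0.933, 0.0, -0.0]
force: [-0.1, -0.2, 0.1]
finger_gap: 0.75
gripper_force: 0.0
```

Call:
drive_tool(
  plan=[
    [0,0,0,0,0,0,-1],
    [0,0,0,0,0,0,-1],
    [0,0,0,0,0,0,-1],
    [0,0,0,0,0,0,-1],
    [0,0,0,0,0,0,-1],
  ],
  newtons=50,
)

```text
t: 7.35
tcp_pos: [0.5153, -0.3474, -0.0008]
tool_rot: [0.358, 0.934, -0.0, 0.0]
force: [0.5, -0.8, 2.1]
finger_gap: 0.4
gripper_force: 49.8
```

```bash
python3 go.py 0.5154 -0.3474 0.2 138 -1,0.599 0.073 .2 117 -1
```

```text
t 7.3 tcp [ 0.5153 -0.3474 -0.0008] phi 138.0 tilt 0.03 F [ 0.5 -0.8  2.1] gap 34.0
6 [[-0, 0, -.0335, 0, 0, -0, -1.0], [-0, 0, -.0335, 0, 0, -0, -1.0], [-0, 0, -.0335, 0, 0, -0, -1.0], [-0, 0, -.0334, 0, 0, -0, -1.0], [-0, 0, -.0335, 0, 0, -0, -1.0], [-.0001, 0, -.0334, 0, 0, -.01, -1.0]]
11 [[.0199, .0335, -0, 0, 0, 1.91, -1.0], [.021, .0328, -0, 0, 0, 1.91, -1.0], [.0221, .0321, -0, 0, 0, 1.91, -1.0], [.0232, .0313, -0, 0, 0, 1.91, -1.0], [.0242, .0305, -0, 0, 0, 1.91, -1.0], [.0252, .0297, -0, 0, 0, 1.91, -1.0], [.0262, .0289, -0, 0, 0, 1.91, -1.0], [.0271, .028, -0, 0, 0, 1.91, -1.0], [.0281, .0271, -0, 0, 0, 1.91, -1.0], [.0289, .0261, -0, 0, 0, 1.91, -1.0], [.0298, .0251, -0, 0, 0, 1.9, -1.0]]
```

Call:
drive_tool(
  plan=[
    [0,0,-0.0335,0,0,0,-1],
    [0,0,-0.0335,0,0,0,-1],
    [0,0,-0.0335,0,0,0,-1],
    [0,0,-0.0335,0,0,0,-1],
    [0,0,-0.0335,0,0,0,-1],
    [0,0,-0.0335,0,0,0,-1],
  ],
)

```text
t: 7.95
tcp_pos: [0.5146, -0.3466, 0.2007]
tool_rot: [0.358, 0.934, 0.0, -0.001]
force: [1.2, 0.3, -1.2]
finger_gap: 0.395
gripper_force: 50.0
```

Call:
drive_tool(
  plan=[
    [0.0199,0.0335,0,0,0,1.91,-1],
    [0.021,0.0328,0,0,0,1.91,-1],
    [0.0221,0.0321,0,0,0,1.91,-1],
    [0.0232,0.0313,0,0,0,1.91,-1],
    [0.0242,0.0305,0,0,0,1.91,-1],
    [0.0252,0.0297,0,0,0,1.91,-1],
    [0.0262,0.0289,0,0,0,1.91,-1],
    [0.0271,0.028,0,0,0,1.91,-1],
    [0.0281,0.0271,0,0,0,1.91,-1],
    [0.0289,0.0261,0,0,0,1.91,-1],
  ],
)

```text
t: 8.95
tcp_pos: [0.5908, 0.0367, 0.1994]
tool_rot: [0.509, 0.861, -0.0, -0.001]
force: [0.1, -0.1, -0.5]
finger_gap: 0.397
gripper_force: 50.1
```

```bash
python3 go.py 0.5988 0.073 .13 117 -1
```

```text
t 8.9 tcp [0.5908 0.0367 0.1994] phi 118.8 tilt 0.07 F [ 0.1 -0.1 -0.5] gap 33.7
2 [[.014, .0123, .0347, 0, 0, .91, -1.0], [.0141, .012, .0347, 0, 0, .91, -1.0]]
```

Call:
drive_tool(
  plan=[
    [0.014,0.0123,0.0347,0,0,0.91,-1],
    [0.0141,0.012,0.0347,0,0,0.91,-1],
    [0,0,0,0,0,0,-1],
    [0,0,0,0,0,0,-1],
  ],
)

```text
t: 9.35
tcp_pos: [0.5984, 0.0714, 0.1297]
tool_rot: [0.521, 0.853, -0.001, -0.001]
force: [0.5, 0.3, 0.3]
finger_gap: 0.4
gripper_force: 50.1
```

```bash
python3 go.py 0.5988 0.073 .113 117 -1; python3 - <<'E'
from h import *
d=cam('side'); c=d['image'][215:275,255:325]
tc=manip.sense()['tcp_pos']; im=d['image'].copy()
a=np.linspace(0,2*np.pi,40)
big=cv2.resize(im[205:275,245:325],None,fx=8,fy=8,interpolation=cv2.INTER_CUBIC)
for z,col in((tc[2],(255,0,0)),(tc[2]+.034,(0,255,0))):
    P=proj(d,np.c_[tc[0]+.018*np.cos(a),tc[1]+.018*np.sin(a),np.full(40,z)]); cv2.polylines(big,[np.round((P-[245,205]+.5)*8).astype(int)[:,None]],True,col,1)
for z in(.0935,.109):
    P=proj(d,np.c_[.5988+.008*np.cos(a),.073+.008*np.sin(a),np.full(40,z)]); cv2.polylines(big,[np.round((P-[245,205]+.5)*8).astype(int)[:,None]],True,(0,0,255),1)
save('g3',big)
E
```

```text
t 9.3 tcp [0.5984 0.0714 0.1297] phi 117.2 tilt 0.15 F [0.5 0.3 0.3] gap 34.0
1 [[.0012, .0011, .0167, 0, 0, .16, -1.0]]
```

View pics/g3.png

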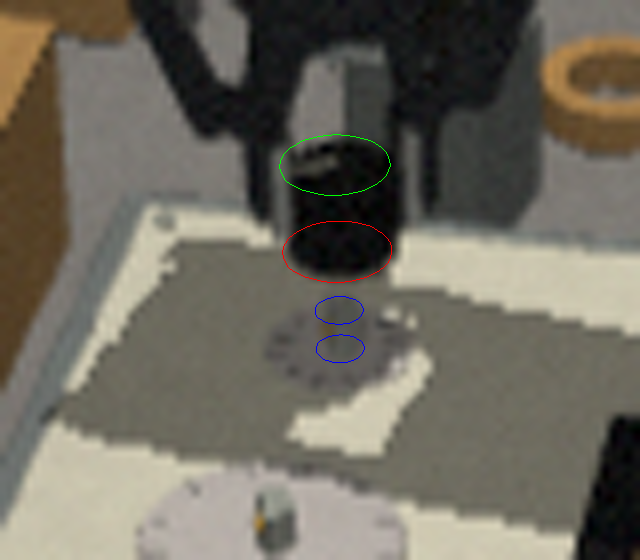

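```bash
cat > led.py <<'E'
import numpy as np,json,sys
def run(p,f,rows):
    p=np.array(p,float)
    for r in rows:
        a=np.radians(f); ex=np.array([np.cos(a),np.sin(a),0]); ey=np.array([np.sin(a),-np.cos(a),0])
        p=p+r[0]*ex+r[1]*ey-np.array([0,0,r[2]]); f-=r[5]
    return p,f
E
python3 - <<'E'
from led import *
z=lambda x,y,d,w:[x,y,d,0,0,w]
A=[z(.0333,-.01,.012,-2.43),z(.0336,-.0086,.0119,-2.44),z(.034,-.0072,.012,-2.43),z(.0343,-.0057,.0119,-2.44),z(.0345,-.0043,.012,-2.43),z(.0346,-.0028,.0119,-2.44),z(.0347,-.0013,.012,-2.43),z(.0347,.0001,.0119,-2.44),z(.0347,.0016,.012,-2.43),z(.0346,.0032,.0119,-2.44)]
p,f=run([.251,-.572,.22],23.65,A);print(p,f)
p,f=run(p,f,[z(0,0,.078-.06+.084,0)]+[z(0,0,0,-8.5)]*10+[z(0,0,0,-5)]);print(p,f)
B=[z(0,0,-.201,0),z(.0199,.0335,0,1.91),z(.021,.0328,0,1.91),z(.0221,.0321,0,1.91),z(.0232,.0313,0,1.91),z(.0242,.0305,0,1.91),z(.0252,.0297,0,1.91),z(.0262,.0289,0,1.91),z(.0271,.028,0,1.91),z(.0281,.0271,0,1.91),z(.0289,.0261,0,1.91),z(.014,.0123,.0347,.91),z(.0141,.012,.0347,.91)]
print(run(p,f,B))
E
```

```text
[ 0.51541377 -0.34672663  0.1005    ] 47.99999999999999
[ 0.51541377 -0.34672663 -0.0015    ] 138.0
(array([0.59945951, 0.07174486, 0.1301    ]), 117.08000000000004)
```

Call:
drive_tool(
  plan=[
    [0,0,0,0,0,0,-1],
  ],
)

```text
t: 9.5
tcp_pos: [0.6004, 0.0702, 0.1322]
tool_rot: [0.522, 0.853, 0.001, 0.001]
force: [1.2, -0.6, -0.6]
finger_gap: 0.403
gripper_force: 50.1
```

Call:
drive_tool(
  plan=[
    [0,0,0,0,0,0,-1],
  ],
)

```text
t: 9.6
tcp_pos: [0.6003, 0.0702, 0.1322]
tool_rot: [0.522, 0.853, 0.001, 0.001]
force: [-0.1, -0.3, 0.5]
finger_gap: 0.406
gripper_force: 50.1
```

Call:
drive_tool(
  plan=[
    [0.0012,0.0006,0.005,0,0,0,-1],
    [0,0,0.005,0,0,0,-1],
    [0,0,0.005,0,0,0,-1],
    [0,0,0,0,0,0,-1],
    [0,0,0,0,0,0,-1],
  ],
)

```text
t: 10.1
tcp_pos: [0.599, 0.0726, 0.1151]
tool_rot: [0.522, 0.853, -0.0, -0.0]
force: [0.5, 0.1, -1.2]
finger_gap: 0.403
gripper_force: 50.1
```

Call:
drive_tool(
  plan=[
    [0,0,0.002,0,0,0,-1],
    [0,0,0.002,0,0,0,-1],
    [0,0,0.001,0,0,0,-1],
    [0,0,0,0,0,0,-1],
  ],
)

```text
t: 10.5
tcp_pos: [0.5991, 0.0727, 0.1103]
tool_rot: [0.522, 0.853, -0.0, -0.0]
force: [0.0, 0.3, -1.0]
finger_gap: 0.405
gripper_force: 50.1
```

Call:
drive_tool(
  plan=[
    [0,0,0.001,0,0,0,-1],
    [0,0,0.001,0,0,0,-1],
    [0,0,0,0,0,0,-1],
  ],
)

```text
t: 10.8
tcp_pos: [0.5991, 0.0726, 0.1084]
tool_rot: [0.522, 0.853, -0.0, -0.0]
force: [-0.2, 0.7, -1.4]
finger_gap: 0.4
gripper_force: 50.1
```

Call:
drive_tool(
  plan=[
    [0,0,0.001,0,0,0,-1],
    [0,0,0.001,0,0,0,-1],
    [0,0,0,0,0,0,-1],
  ],
)

```text
t: 11.1
tcp_pos: [0.5991, 0.0727, 0.1064]
tool_rot: [0.522, 0.853, -0.0, -0.0]
force: [0.0, -0.0, -0.5]
finger_gap: 0.401
gripper_force: 50.1
```

Call:
drive_tool(
  plan=[
    [0,0,0.001,0,0,0,-1],
    [0,0,0.001,0,0,0,-1],
    [0,0,0,0,0,0,-1],
  ],
)

```text
t: 11.4
tcp_pos: [0.5997, 0.0726, 0.1046]
tool_rot: [0.522, 0.853, 0.0, 0.0]
force: [0.6, 0.5, -1.0]
finger_gap: 0.402
gripper_force: 50.1
```

Call:
drive_tool(
  plan=[
    [0,0,0.001,0,0,0,-1],
    [0,0,0.001,0,0,0,-1],
    [0,0,0,0,0,0,-1],
  ],
)

```text
t: 11.7
tcp_pos: [0.5997, 0.0726, 0.1026]
tool_rot: [0.522, 0.853, 0.0, 0.0]
force: [1.4, 0.3, -1.1]
finger_gap: 0.402
gripper_force: 50.1
```

Call:
drive_tool(
  plan=[
    [0,0,0.001,0,0,0,-1],
    [0,0,0.001,0,0,0,-1],
    [0,0,0,0,0,0,-1],
  ],
)

```text
t: 12.0
tcp_pos: [0.5997, 0.0726, 0.1007]
tool_rot: [0.522, 0.853, 0.0, 0.001]
force: [1.5, 0.3, 0.1]
finger_gap: 0.403
gripper_force: 50.2
```

Call:
drive_tool(
  plan=[
    [0,0,0.001,0,0,0,-1],
    [0,0,0.001,0,0,0,-1],
    [0,0,0,0,0,0,-1],
  ],
)

```text
t: 12.3
tcp_pos: [0.6007, 0.073, 0.099]
tool_rot: [0.522, 0.853, 0.001, 0.001]
force: [4.8, 2.8, 1.5]
finger_gap: 0.399
gripper_force: 50.2
```

Call:
drive_tool(
  plan=[
    [0,0,0.001,0,0,0,-1],
    [0,0,0.001,0,0,0,-1],
    [0,0,0,0,0,0,-1],
  ],
)

```text
t: 12.6
tcp_pos: [0.6007, 0.073, 0.0964]
tool_rot: [0.522, 0.853, 0.001, 0.001]
force: [5.9, 2.6, -1.8]
finger_gap: 0.402
gripper_force: 50.1
```

Call:
drive_tool(
  plan=[
    [0,0,0.001,0,0,0,-1],
    [0,0,0.001,0,0,0,-1],
    [0,0,0,0,0,0,-1],
  ],
)

```text
t: 12.9
tcp_pos: [0.6002, 0.0728, 0.0938]
tool_rot: [0.522, 0.853, 0.001, 0.001]
force: [5.8, 1.8, -3.9]
finger_gap: 0.403
gripper_force: 50.1
```

Call:
drive_tool(
  plan=[
    [0,0,0.001,0,0,0,-1],
    [0,0,0.001,0,0,0,-1],
    [0,0,0,0,0,0,-1],
  ],
)

```text
t: 13.2
tcp_pos: [0.5996, 0.0726, 0.092]
tool_rot: [0.522, 0.853, 0.0, 0.0]
force: [5.0, 0.6, -4.5]
finger_gap: 0.402
gripper_force: 50.2
```

Call:
drive_tool(
  plan=[
    [0,0,0.001,0,0,0,-1],
    [0,0,0.001,0,0,0,-1],
    [0,0,0,0,0,0,-1],
  ],
)

```text
t: 13.5
tcp_pos: [0.5997, 0.0725, 0.0912]
tool_rot: [0.522, 0.853, 0.0, 0.001]
force: [4.2, 0.5, 3.8]
finger_gap: 0.403
gripper_force: 50.9
```

Call:
drive_tool(
  plan=[
    [0,0,0.001,0,0,0,-1],
    [0,0,0,0,0,0,-1],
  ],
)

```text
t: 13.7
tcp_pos: [0.5997, 0.0725, 0.0911]
tool_rot: [0.522, 0.853, 0.0, 0.001]
force: [2.3, 0.9, 9.2]
finger_gap: 0.404
gripper_force: 51.4
```

Call:
drive_tool(
  plan=[
    [0,0,0.001,0,0,0,-1],
    [0,0,0.001,0,0,0,-1],
    [0,0,0,0,0,0,-1],
  ],
)

```text
t: 14.0
tcp_pos: [0.5998, 0.0725, 0.091]
tool_rot: [0.522, 0.853, 0.0, 0.001]
force: [-0.1, 0.2, 19.6]
finger_gap: 0.403
gripper_force: 52.3
```

Call:
drive_tool(
  plan=[
    [0,0,-0.003,0,0,0,-1],
    [0,0,0,0,0,0,1],
    [0,0,0,0,0,0,1],
    [0,0,0,0,0,0,1],
    [0,0,-0.02,0,0,0,1],
    [0,0,-0.04,0,0,0,1],
    [0,0,-0.04,0,0,0,1],
  ],
)

```text
t: 14.7
tcp_pos: [0.5971, 0.0726, 0.1897]
tool_rot: [0.522, 0.853, -0.002, -0.003]
force: [1.7, -1.2, -0.1]
finger_gap: 1.0
gripper_force: 0.0
```

```bash
python3 - <<'E'
from h import *
t=cam('top');d=cam('side')
a=cv2.resize(d['image'][200:320,215:335],(400,400),interpolation=cv2.INTER_CUBIC); b=cv2.resize(t['image'][150:290,330:470],(400,400),interpolation=cv2.INTER_CUBIC)
save('g4',np.hstack([a,b]))
from knobs import *
for s in(t,d): knobs(s,dict(large=(.447,-.187,.031),mid=(.406,-.327,.024)))
knobs(d,dict(small=(.5997,.0726,.018)),.126)
E
python3 go.py
```

```text
large c [ 0.4463 -0.1844] fit -87.5 line mean [ 0.4622 -0.1898] dir -10.9 dir from c -18.9 miss mm -2.4
mid c [ 0.4059 -0.3231] fit -83.6 line mean [ 0.411 -0.337] dir -63.5 dir from c -70.0 miss mm -1.7
large c [ 0.4476 -0.1878] fit -55.4 line mean [ 0.4619 -0.1952] dir -2.6 dir from c -27.3 miss mm -6.7
mid c [ 0.4064 -0.3292] fit -55.1 line mean [ 0.4122 -0.344 ] dir -40.3 dir from c -68.5 miss mm -7.5
small c [0.5973 0.0732] fit -107.0 line mean [0.6026 0.0708] dir 30.6 dir from c -24.3 miss mm -4.8
t 14.8 tcp [0.6022 0.0725 0.1956] phi 117.1 tilt 0.54 F [ 0.2  0.3 -0. ] gap 84.6
```

View pics/g4.png

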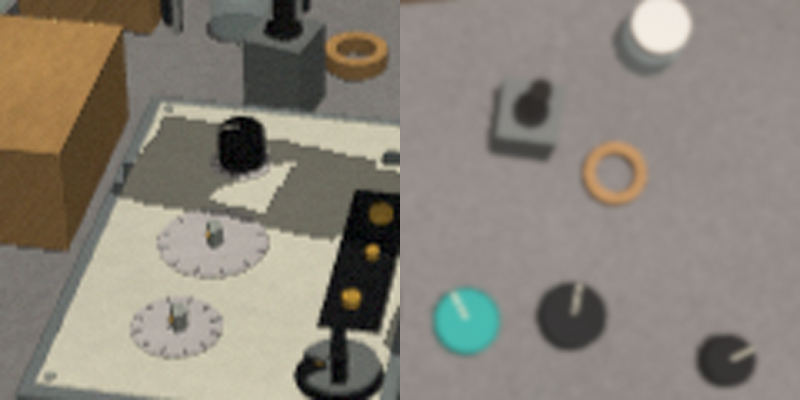

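```bash
cat > g.py <<'E'
"g.py legs: x y z phi grip step,... from the commanded pose in pose.json; commits. 'rel dz dphi' edits the ledger"
from go import *
import os
P=json.load(open('pose.json')); p,f=P[:3],P[3]
a=sys.argv[1:]
if a and a[0]=='rel':
    p[2]+=float(a[1]); f+=float(a[2]); a=a[3:]
for leg in ' '.join(a).split(','):
    if leg.strip():
        rows,p,f=plan(*[float(q) for q in leg.split()],p=p,f=f)
        for i in range(0,len(rows),10): print(len(rows[i:i+10]),json.dumps(rows[i:i+10]).replace('-0.0,','0,').replace('.0,',',').replace('1.0]','1]'))
json.dump([*map(float,p),float(f)],open('pose.json','w'))
st=manip.sense(); print('ledger',np.round(p,4),round(f,1),'| now t %.1f tcp %s F %s gap %.1f'%(st['t'],st['tcp_pos'].round(4),st['force'].round(1),st['finger_gap']*85))
E
echo '[0.5995,0.0730,0.1901,117.1]'>pose.json
python3 g.py .4063 -.327 .09 90 1 45, .4063 -.327 -.0015 90 1 25
```

```text
10 [[-0.0244, -0.0322, 0.0091, 0, 0, 2.46, 1], [-0.0257, -0.0311, 0.0091, 0, 0, 2.46, 1], [-0.027, -0.03, 0.0091, 0, 0, 2.46, 1], [-0.0283, -0.0288, 0.0091, 0, 0, 2.47, 1], [-0.0295, -0.0276, 0.0091, 0, 0, 2.46, 1], [-0.0307, -0.0263, 0.0091, 0, 0, 2.47, 1], [-0.0318, -0.0249, 0.0091, 0, 0, 2.46, 1], [-0.0328, -0.0235, 0.0091, 0, 0, 2.47, 1], [-0.0338, -0.0221, 0.0091, 0, 0, 2.46, 1], [-0.0347, -0.0206, 0.0091, 0, 0, 2.47, 1]]
1 [[-0.0356, -0.0191, 0.0091, 0, 0, 2.46, 1]]
4 [[0, 0, 0.0229, 0, 0, 0, 1], [0, 0, 0.0229, 0, 0, 0, 1], [0, 0, 0.0229, 0, 0, 0, 1], [0, 0, 0.0228, 0, 0, 0, 1]]
ledger [ 0.4063 -0.327  -0.0015] 90.0 | now t 14.8 tcp [0.6022 0.0725 0.1956] F [ 0.2  0.3 -0. ] gap 84.6
```

Call:
drive_tool(
  plan=[
    [-0.0244,-0.0322,0.0091,0,0,2.46,1],
    [-0.0257,-0.0311,0.0091,0,0,2.46,1],
    [-0.027,-0.03,0.0091,0,0,2.46,1],
    [-0.0283,-0.0288,0.0091,0,0,2.47,1],
    [-0.0295,-0.0276,0.0091,0,0,2.46,1],
    [-0.0307,-0.0263,0.0091,0,0,2.47,1],
    [-0.0318,-0.0249,0.0091,0,0,2.46,1],
    [-0.0328,-0.0235,0.0091,0,0,2.47,1],
    [-0.0338,-0.0221,0.0091,0,0,2.46,1],
    [-0.0347,-0.0206,0.0091,0,0,2.47,1],
  ],
)

```text
t: 15.8
tcp_pos: [0.4214, -0.2911, 0.0981]
tool_rot: [0.693, 0.721, 0.0, -0.002]
force: [0.6, -0.4, 0.2]
finger_gap: 0.998
gripper_force: 0.0
```

Call:
drive_tool(
  plan=[
    [-0.0356,-0.0191,0.0091,0,0,2.46,1],
    [0,0,0,0,0,0,1],
    [0,0,0,0,0,0,1],
    [0,0,0.0229,0,0,0,1],
    [0,0,0.0229,0,0,0,1],
    [0,0,0.0229,0,0,0,1],
    [0,0,0.0228,0,0,0,1],
    [0,0,0,0,0,0,1],
  ],
)

```text
t: 16.6
tcp_pos: [0.4048, -0.3235, -0.0034]
tool_rot: [0.706, 0.708, 0.0, -0.004]
force: [-0.4, 0.7, -0.0]
finger_gap: 0.999
gripper_force: 0.0
```

Call:
drive_tool(
  plan=[
    [0,0,0,0,0,0,-1],
    [0,0,0,0,0,0,-1],
    [0,0,0,0,0,0,-1],
    [0,0,0,0,0,0,-1],
    [0,0,0,0,0,0,-1],
    [0,0,0,0,0,0,-1],
  ],
  newtons=30,
)

```text
t: 17.2
tcp_pos: [0.4067, -0.3276, 0.0004]
tool_rot: [0.707, 0.707, 0.0, 0.001]
force: [1.8, 2.4, 6.2]
finger_gap: 0.546
gripper_force: 30.7
```

Rotate to φ=0 and regrip.

Call:
drive_tool(
  plan=[
    [0,0,0,0,0,0,0.9],
    [0,0,0,0,0,0,0.9],
    [0,0,0,0,0,0,0.9],
    [0,0,0,0,0,8.5,0.9],
    [0,0,0,0,0,8.5,0.9],
    [0,0,0,0,0,8.5,0.9],
    [0,0,0,0,0,8.5,0.9],
    [0,0,0,0,0,8.5,0.9],
    [0,0,0,0,0,8.5,0.9],
    [0,0,0,0,0,8.5,0.9],
  ],
)

```text
t: 18.2
tcp_pos: [0.4057, -0.3273, -0.0013]
tool_rot: [0.966, 0.26, -0.0, -0.0]
force: [-0.7, 0.1, 0.2]
finger_gap: 0.947
gripper_force: 0.0
```

Call:
drive_tool(
  plan=[
    [0,0,0,0,0,8.5,0.9],
    [0,0,0,0,0,8.5,0.9],
    [0,0,0,0,0,8.5,0.9],
    [0,0,0,0,0,5,0.9],
    [0,0,0,0,0,0,0.9],
    [0,0,0,0,0,0,0.9],
  ],
)

```text
t: 18.8
tcp_pos: [0.4057, -0.3273, -0.0012]
tool_rot: [1.0, 0.001, -0.0, -0.0]
force: [-0.4, -0.4, 0.3]
finger_gap: 0.952
gripper_force: 0.0
```

Call:
drive_tool(
  plan=[
    [0,0,0,0,0,0,-1],
    [0,0,0,0,0,0,-1],
    [0,0,0,0,0,0,-1],
    [0,0,0,0,0,0,-1],
    [0,0,0,0,0,0,-1],
  ],
  newtons=50,
)

```text
t: 19.3
tcp_pos: [0.4061, -0.3277, -0.0006]
tool_rot: [1.0, 0.0, 0.0, 0.0]
force: [-0.2, -0.4, 4.9]
finger_gap: 0.545
gripper_force: 51.0
```

```bash
python3 g.py rel 0 -90 .4063 -.327 .17 0 -1, .5818 .2790 .17 92 -1 45,.5818 .2790 .115 92 -1 20; python3 - <<'E'
from knobs import *
t=cam('top')
knobs(t,dict(large=(.447,-.187,.031),mid=(.406,-.327,.024)))
E
```

```text
5 [[0, 0, -0.0343, 0, 0, 0, -1], [0, 0, -0.0343, 0, 0, 0, -1], [0, 0, -0.0343, 0, 0, 0, -1], [0, 0, -0.0343, 0, 0, 0, -1], [0, 0, -0.0343, 0, 0, 0, -1]]
10 [[0.0125, -0.0433, 0, 0, 0, -6.57, -1], [0.0174, -0.0416, 0, 0, 0, -6.57, -1], [0.022, -0.0393, 0, 0, 0, -6.57, -1], [0.0264, -0.0365, 0, 0, 0, -6.57, -1], [0.0304, -0.0333, 0, 0, 0, -6.57, -1], [0.034, -0.0296, 0, 0, 0, -6.57, -1], [0.0372, -0.0255, 0, 0, 0, -6.57, -1], [0.0398, -0.021, 0, 0, 0, -6.57, -1], [0.042, -0.0163, 0, 0, 0, -6.57, -1], [0.0436, -0.0114, 0, 0, 0, -6.57, -1]]
4 [[0.0446, -0.0064, 0, 0, 0, -6.57, -1], [0.045, -0.0012, 0, 0, 0, -6.58, -1], [0.0449, 0.0039, 0, 0, 0, -6.57, -1], [0.0442, 0.0091, 0, 0, 0, -6.58, -1]]
3 [[0, 0, 0.0183, 0, 0, 0, -1], [0, 0, 0.0183, 0, 0, 0, -1], [0, 0, 0.0184, 0, 0, 0, -1]]
ledger [0.5818 0.279  0.115 ] 92.0 | now t 19.3 tcp [ 0.4061 -0.3277 -0.0006] F [-0.2 -0.4  4.9] gap 46.3
large c [ 0.4543 -0.1774] fit 0.1 line mean [nan nan] dir nan dir from c nan miss mm nan
mid c [ 0.4186 -0.3212] fit -0.1 line mean [nan nan] dir nan dir from c nan miss mm nanknobs.py:18: RuntimeWarning: invalid value encountered in divide
  d=np.c_[X[m],Y[m]]; ww=w[m]; mu=(d*ww[:,None]).sum(0)/ww.sum(); cv=((d-mu).T*ww)@(d-mu); e=np.linalg.eigh(cv)[1][:,1]
```

Call:
drive_tool(
  plan=[
    [0,0,-0.0343,0,0,0,-1],
    [0,0,-0.0343,0,0,0,-1],
    [0,0,-0.0343,0,0,0,-1],
    [0,0,-0.0343,0,0,0,-1],
    [0,0,-0.0343,0,0,0,-1],
  ],
)

```text
t: 19.85
tcp_pos: [0.4053, -0.3264, 0.1711]
tool_rot: [1.0, -0.0, -0.001, -0.001]
force: [0.7, -0.7, -1.0]
finger_gap: 0.544
gripper_force: 52.0
```

Call:
drive_tool(
  plan=[
    [0.0125,-0.0433,0,0,0,-6.57,-1],
    [0.0174,-0.0416,0,0,0,-6.57,-1],
    [0.022,-0.0393,0,0,0,-6.57,-1],
    [0.0264,-0.0365,0,0,0,-6.57,-1],
    [0.0304,-0.0333,0,0,0,-6.57,-1],
    [0.034,-0.0296,0,0,0,-6.57,-1],
    [0.0372,-0.0255,0,0,0,-6.57,-1],
    [0.0398,-0.021,0,0,0,-6.57,-1],
    [0.042,-0.0163,0,0,0,-6.57,-1],
    [0.0436,-0.0114,0,0,0,-6.57,-1],
  ],
)

```text
t: 20.85
tcp_pos: [0.5307, 0.1076, 0.1696]
tool_rot: [0.839, 0.544, -0.001, -0.001]
force: [0.3, 0.5, -0.8]
finger_gap: 0.546
gripper_force: 52.1
```

Call:
drive_tool(
  plan=[
    [0.0446,-0.0064,0,0,0,-6.57,-1],
    [0.045,-0.0012,0,0,0,-6.58,-1],
    [0.0449,0.0039,0,0,0,-6.57,-1],
    [0.0442,0.0091,0,0,0,-6.58,-1],
    [0,0,0,0,0,0,-1],
    [0,0,0,0,0,0,-1],
    [0,0,0,0,0,0,-1],
  ],
)

```text
t: 21.55
tcp_pos: [0.5804, 0.2777, 0.1694]
tool_rot: [0.695, 0.719, -0.001, -0.001]
force: [-1.2, -0.9, -1.1]
finger_gap: 0.547
gripper_force: 52.1
```

Call:
drive_tool(
  plan=[
    [0,0,0.0183,0,0,0,-1],
    [0,0,0.0183,0,0,0,-1],
    [0,0,0.0184,0,0,0,-1],
    [0,0,0,0,0,0,-1],
    [0,0,0,0,0,0,-1],
    [0,0,0,0,0,0,-1],
  ],
)

```text
t: 22.15
tcp_pos: [0.5825, 0.2781, 0.1166]
tool_rot: [0.695, 0.719, 0.001, 0.0]
force: [0.5, -0.5, -1.0]
finger_gap: 0.543
gripper_force: 52.1
```

Call:
drive_tool(
  plan=[
    [0,0,0.002,0,0,0,-1],
    [0,0,0.002,0,0,0,-1],
    [0,0,0.002,0,0,0,-1],
    [0,0,0.001,0,0,0,-1],
    [0,0,0,0,0,0,-1],
  ],
)

```text
t: 22.65
tcp_pos: [0.5814, 0.2787, 0.1082]
tool_rot: [0.695, 0.719, -0.0, -0.0]
force: [-0.1, 0.5, -1.0]
finger_gap: 0.541
gripper_force: 52.1
```

Call:
drive_tool(
  plan=[
    [0,0,0.001,0,0,0,-1],
    [0,0,0.001,0,0,0,-1],
    [0,0,0.001,0,0,0,-1],
    [0,0,0,0,0,0,-1],
  ],
)

```text
t: 23.05
tcp_pos: [0.5822, 0.2788, 0.1055]
tool_rot: [0.695, 0.719, 0.001, 0.0]
force: [0.5, 0.9, -1.5]
finger_gap: 0.543
gripper_force: 52.1
```

Call:
drive_tool(
  plan=[
    [0,0,0.001,0,0,0,-1],
    [0,0,0.001,0,0,0,-1],
    [0,0,0,0,0,0,-1],
  ],
)

```text
t: 23.35
tcp_pos: [0.5824, 0.2787, 0.1036]
tool_rot: [0.695, 0.719, 0.001, 0.001]
force: [2.2, -0.2, -1.3]
finger_gap: 0.543
gripper_force: 52.1
```

Call:
drive_tool(
  plan=[
    [0,0,0.001,0,0,0,-1],
    [0,0,0.001,0,0,0,-1],
    [0,0,0,0,0,0,-1],
  ],
)

```text
t: 23.65
tcp_pos: [0.5824, 0.2787, 0.1016]
tool_rot: [0.695, 0.719, 0.001, 0.001]
force: [2.9, -0.6, 0.0]
finger_gap: 0.544
gripper_force: 52.2
```

Call:
drive_tool(
  plan=[
    [0,0,0.001,0,0,0,-1],
    [0,0,0.001,0,0,0,-1],
    [0,0,0,0,0,0,-1],
  ],
)

```text
t: 23.95
tcp_pos: [0.5827, 0.2788, 0.1]
tool_rot: [0.695, 0.719, 0.001, 0.001]
force: [3.6, -1.0, 3.2]
finger_gap: 0.542
gripper_force: 52.5
```

Entering well; keep pushing to home.

Call:
drive_tool(
  plan=[
    [0,0,0.001,0,0,0,-1],
    [0,0,0.001,0,0,0,-1],
    [0,0,0.001,0,0,0,-1],
    [0,0,0,0,0,0,-1],
  ],
)

```text
t: 24.35
tcp_pos: [0.5835, 0.2792, 0.0963]
tool_rot: [0.695, 0.719, 0.002, 0.001]
force: [6.9, 0.5, 0.6]
finger_gap: 0.547
gripper_force: 52.3
```

Call:
drive_tool(
  plan=[
    [0,0,0.001,0,0,0,-1],
    [0,0,0.001,0,0,0,-1],
    [0,0,0.001,0,0,0,-1],
    [0,0,0,0,0,0,-1],
  ],
)

```text
t: 24.75
tcp_pos: [0.5824, 0.2786, 0.0925]
tool_rot: [0.695, 0.719, 0.001, 0.0]
force: [6.1, 0.1, -1.9]
finger_gap: 0.544
gripper_force: 52.2
```

Call:
drive_tool(
  plan=[
    [0,0,0.001,0,0,0,-1],
    [0,0,0.001,0,0,0,-1],
    [0,0,0.001,0,0,0,-1],
    [0,0,0,0,0,0,-1],
  ],
)

```text
t: 25.15
tcp_pos: [0.5824, 0.2786, 0.0914]
tool_rot: [0.695, 0.719, 0.001, 0.001]
force: [4.4, -1.8, 6.6]
finger_gap: 0.544
gripper_force: 53.1
```

Call:
drive_tool(
  plan=[
    [0,0,0.001,0,0,0,-1],
    [0,0,0.001,0,0,0,-1],
    [0,0,0,0,0,0,-1],
  ],
)

```text
t: 25.45
tcp_pos: [0.5825, 0.2786, 0.0913]
tool_rot: [0.695, 0.719, 0.001, 0.001]
force: [1.9, -2.2, 15.6]
finger_gap: 0.545
gripper_force: 53.8
```

```bash
python3 g.py rel -.027 0; python3 g.py rel .103 0 .4472 -.1868 .12 135 1 42
```

```text
ledger [0.5818 0.279  0.088 ] 92.0 | now t 25.4 tcp [0.5825 0.2786 0.0913] F [ 1.9 -2.2 15.6] gap 46.4
10 [[-0.0384, -0.0126, 0.0059, 0, 0, -3.58, 1], [-0.0375, -0.0149, 0.0059, 0, 0, -3.58, 1], [-0.0365, -0.0173, 0.0059, 0, 0, -3.58, 1], [-0.0354, -0.0195, 0.0059, 0, 0, -3.58, 1], [-0.0341, -0.0217, 0.0059, 0, 0, -3.58, 1], [-0.0327, -0.0238, 0.0059, 0, 0, -3.59, 1], [-0.0311, -0.0258, 0.0059, 0, 0, -3.58, 1], [-0.0295, -0.0276, 0.0059, 0, 0, -3.59, 1], [-0.0277, -0.0294, 0.006, 0, 0, -3.58, 1], [-0.0258, -0.0311, 0.0059, 0, 0, -3.59, 1]]
2 [[-0.0238, -0.0327, 0.006, 0, 0, -3.58, 1], [-0.0217, -0.0341, 0.0059, 0, 0, -3.59, 1]]
ledger [ 0.4472 -0.1868  0.12  ] 135.0 | now t 25.4 tcp [0.5825 0.2786 0.0913] F [ 1.9 -2.2 15.6] gap 46.4
```

Call:
drive_tool(
  plan=[
    [0,0,-0.003,0,0,0,-1],
    [0,0,0,0,0,0,1],
    [0,0,0,0,0,0,1],
    [0,0,0,0,0,0,1],
    [0,0,-0.02,0,0,0,1],
    [0,0,-0.04,0,0,0,1],
    [0,0,-0.04,0,0,0,1],
  ],
)

```text
t: 26.15
tcp_pos: [0.5795, 0.2784, 0.1906]
tool_rot: [0.695, 0.719, -0.003, -0.002]
force: [1.2, -0.4, 0.2]
finger_gap: 1.0
gripper_force: 0.0
```

Call:
drive_tool(
  plan=[
    [-0.0384,-0.0126,0.0059,0,0,-3.58,1],
    [-0.0375,-0.0149,0.0059,0,0,-3.58,1],
    [-0.0365,-0.0173,0.0059,0,0,-3.58,1],
    [-0.0354,-0.0195,0.0059,0,0,-3.58,1],
    [-0.0341,-0.0217,0.0059,0,0,-3.58,1],
    [-0.0327,-0.0238,0.0059,0,0,-3.59,1],
    [-0.0311,-0.0258,0.0059,0,0,-3.58,1],
    [-0.0295,-0.0276,0.0059,0,0,-3.59,1],
    [-0.0277,-0.0294,0.006,0,0,-3.58,1],
    [-0.0258,-0.0311,0.0059,0,0,-3.59,1],
  ],
)

```text
t: 27.15
tcp_pos: [0.4677, -0.1101, 0.1317]
tool_rot: [0.439, 0.899, 0.0, -0.001]
force: [0.0, 0.1, 0.4]
finger_gap: 0.997
gripper_force: 0.0
```

```bash
python3 - <<'E'
from knobs import *
d=cam('side')
knobs(d,dict(large=(.447,-.187,.031)))
knobs(d,dict(mid=(.582,.279,.024),small=(.5997,.0726,.018)),.126)
P=depthpts(d)[...,2]
E
```

```text
large c [ 0.4467 -0.1875] fit -56.0 line mean [ 0.4608 -0.1951] dir 3.3 dir from c -28.3 miss mm -8.3
mid c [0.5804 0.2814] fit -109.8 line mean [0.5917 0.2824] dir 31.9 dir from c 5.1 miss mm -5.1
small c [0.5986 0.0736] fit -107.1 line mean [0.6085 0.0723] dir 48.8 dir from c -7.2 miss mm -8.3
```

Call:
drive_tool(
  plan=[
    [-0.0238,-0.0327,0.006,0,0,-3.58,1],
    [-0.0217,-0.0341,0.0059,0,0,-3.59,1],
    [0,0,0,0,0,0,1],
    [0,0,0.03,0,0,0,1],
    [0,0,0.03,0,0,0,1],
    [0,0,0,0,0,0,1],
    [0,0,0,0,0,0,1],
  ],
)

```text
t: 27.9
tcp_pos: [0.4463, -0.1859, 0.0602]
tool_rot: [0.383, 0.924, 0.0, -0.001]
force: [0.0, -0.5, -0.5]
finger_gap: 1.005
gripper_force: 0.0
```

Call:
drive_tool(
  plan=[
    [0,0,0.02,0,0,0,1],
    [0,0,0.02,0,0,0,1],
    [0,0,0.0215,0,0,0,1],
    [0,0,0,0,0,0,1],
    [0,0,0,0,0,0,1],
  ],
)

```text
t: 28.4
tcp_pos: [0.4474, -0.1871, 0.0]
tool_rot: [0.383, 0.924, -0.0, 0.001]
force: [0.2, -0.7, -0.1]
finger_gap: 0.997
gripper_force: 0.0
```

Call:
drive_tool(
  plan=[
    [0,0,0,0,0,0,-1],
    [0,0,0,0,0,0,-1],
    [0,0,0,0,0,0,-1],
    [0,0,0,0,0,0,-1],
    [0,0,0,0,0,0,-1],
  ],
  newtons=30,
)

```text
t: 28.9
tcp_pos: [0.4477, -0.1875, 0.0005]
tool_rot: [0.383, 0.924, -0.0, 0.001]
force: [-0.2, 0.9, 5.7]
finger_gap: 0.708
gripper_force: 31.4
```

Call:
drive_tool(
  plan=[
    [0,0,0,0,0,0,1],
    [0,0,0,0,0,0,1],
    [0,0,0,0,0,0,1],
    [0,0,0,0,0,8.5,1],
    [0,0,0,0,0,8.5,1],
    [0,0,0,0,0,8.5,1],
    [0,0,0,0,0,8.5,1],
    [0,0,0,0,0,8.5,1],
    [0,0,0,0,0,8.5,1],
    [0,0,0,0,0,8.5,1],
  ],
)

```text
t: 29.9
tcp_pos: [0.4467, -0.1871, -0.0012]
tool_rot: [0.793, 0.61, -0.0, -0.0]
force: [-0.3, -0.2, 0.1]
finger_gap: 1.0
gripper_force: 0.0
```

Call:
drive_tool(
  plan=[
    [0,0,0,0,0,8.5,1],
    [0,0,0,0,0,8.5,1],
    [0,0,0,0,0,8.5,1],
    [0,0,0,0,0,5,1],
    [0,0,0,0,0,0,1],
    [0,0,0,0,0,0,1],
  ],
)

```text
t: 30.5
tcp_pos: [0.4468, -0.1871, -0.0012]
tool_rot: [0.924, 0.383, -0.0, -0.0]
force: [0.1, -0.4, -0.1]
finger_gap: 0.999
gripper_force: 0.0
```

Call:
drive_tool(
  plan=[
    [0,0,0,0,0,0,-1],
    [0,0,0,0,0,0,-1],
    [0,0,0,0,0,0,-1],
    [0,0,0,0,0,0,-1],
    [0,0,0,0,0,0,-1],
  ],
  newtons=55,
)

```text
t: 31.0
tcp_pos: [0.4473, -0.1875, -0.0005]
tool_rot: [0.924, 0.383, 0.0, 0.001]
force: [-0.6, -0.6, 5.6]
finger_gap: 0.709
gripper_force: 58.7
```

```bash
python3 g.py rel -.1215 -90 .4472 -.1868 .17 45 -1, .5877 .1789 .17 86 -1 42,.5877 .1789 .115 86 -1 20
```

```text
5 [[0, 0, -0.0343, 0, 0, 0, -1], [0, 0, -0.0343, 0, 0, 0, -1], [0, 0, -0.0343, 0, 0, 0, -1], [0, 0, -0.0343, 0, 0, 0, -1], [0, 0, -0.0343, 0, 0, 0, -1]]
10 [[0.0358, -0.0159, 0, 0, 0, -4.1, -1], [0.0368, -0.0133, 0, 0, 0, -4.1, -1], [0.0377, -0.0107, 0, 0, 0, -4.1, -1], [0.0384, -0.0079, 0, 0, 0, -4.1, -1], [0.0388, -0.0052, 0, 0, 0, -4.1, -1], [0.0391, -0.0024, 0, 0, 0, -4.1, -1], [0.0392, 0.0004, 0, 0, 0, -4.1, -1], [0.0391, 0.0032, 0, 0, 0, -4.1, -1], [0.0387, 0.006, 0, 0, 0, -4.1, -1], [0.0382, 0.0088, 0, 0, 0, -4.1, -1]]
3 [[0, 0, 0.0183, 0, 0, 0, -1], [0, 0, 0.0184, 0, 0, 0, -1], [0, 0, 0.0183, 0, 0, 0, -1]]
ledger [0.5877 0.1789 0.115 ] 86.0 | now t 31.0 tcp [ 0.4473 -0.1875 -0.0005] F [-0.6 -0.6  5.6] gap 60.2
```

Call:
drive_tool(
  plan=[
    [0,0,-0.0343,0,0,0,-1],
    [0,0,-0.0343,0,0,0,-1],
    [0,0,-0.0343,0,0,0,-1],
    [0,0,-0.0343,0,0,0,-1],
    [0,0,-0.0343,0,0,0,-1],
  ],
)

```text
t: 31.5
tcp_pos: [0.446, -0.1866, 0.1714]
tool_rot: [0.924, 0.383, -0.0, -0.001]
force: [0.4, -0.6, -1.6]
finger_gap: 0.703
gripper_force: 60.5
```

Call:
drive_tool(
  plan=[
    [0.0358,-0.0159,0,0,0,-4.1,-1],
    [0.0368,-0.0133,0,0,0,-4.1,-1],
    [0.0377,-0.0107,0,0,0,-4.1,-1],
    [0.0384,-0.0079,0,0,0,-4.1,-1],
    [0.0388,-0.0052,0,0,0,-4.1,-1],
    [0.0391,-0.0024,0,0,0,-4.1,-1],
    [0.0392,0.0004,0,0,0,-4.1,-1],
    [0.0391,0.0032,0,0,0,-4.1,-1],
    [0.0387,0.006,0,0,0,-4.1,-1],
    [0.0382,0.0088,0,0,0,-4.1,-1],
  ],
)

```text
t: 32.5
tcp_pos: [0.5868, 0.1801, 0.1695]
tool_rot: [0.73, 0.683, -0.001, -0.001]
force: [-0.0, -0.2, -1.5]
finger_gap: 0.707
gripper_force: 60.8
```

Call:
drive_tool(
  plan=[
    [0,0,0,0,0,0,-1],
    [0,0,0,0,0,0,-1],
    [0,0,0.0183,0,0,0,-1],
    [0,0,0.0184,0,0,0,-1],
    [0,0,0.0183,0,0,0,-1],
    [0,0,0,0,0,0,-1],
    [0,0,0,0,0,0,-1],
    [0,0,0,0,0,0,-1],
  ],
)

```text
t: 33.3
tcp_pos: [0.588, 0.178, 0.1164]
tool_rot: [0.732, 0.682, 0.001, 0.0]
force: [0.1, 1.0, -1.3]
finger_gap: 0.707
gripper_force: 60.7
```

Call:
drive_tool(
  plan=[
    [0,0,0.002,0,0,0,-1],
    [0,0,0.002,0,0,0,-1],
    [0,0,0.002,0,0,0,-1],
    [0,0,0.002,0,0,0,-1],
    [0,0,0,0,0,0,-1],
    [0,0,0,0,0,0,-1],
  ],
)

```text
t: 33.9
tcp_pos: [0.5874, 0.1786, 0.1073]
tool_rot: [0.731, 0.682, -0.0, -0.0]
force: [0.4, -0.3, -1.7]
finger_gap: 0.704
gripper_force: 60.7
```

Call:
drive_tool(
  plan=[
    [0,0,0.001,0,0,0,-1],
    [0,0,0.001,0,0,0,-1],
    [0,0,0,0,0,0,-1],
  ],
)

```text
t: 34.2
tcp_pos: [0.5881, 0.1786, 0.1056]
tool_rot: [0.731, 0.682, 0.001, 0.0]
force: [1.0, 0.2, -1.0]
finger_gap: 0.703
gripper_force: 60.7
```

Call:
drive_tool(
  plan=[
    [0,0,0.001,0,0,0,-1],
    [0,0,0.001,0,0,0,-1],
    [0,0,0,0,0,0,-1],
  ],
)

```text
t: 34.5
tcp_pos: [0.5883, 0.1786, 0.1036]
tool_rot: [0.731, 0.682, 0.001, 0.001]
force: [2.0, -0.3, -0.8]
finger_gap: 0.706
gripper_force: 60.7
```

Call:
drive_tool(
  plan=[
    [0,0,0.001,0,0,0,-1],
    [0,0,0.001,0,0,0,-1],
    [0,0,0.001,0,0,0,-1],
    [0,0,0,0,0,0,-1],
  ],
)

```text
t: 34.9
tcp_pos: [0.5883, 0.1786, 0.1009]
tool_rot: [0.731, 0.682, 0.001, 0.001]
force: [3.8, 0.0, 1.2]
finger_gap: 0.707
gripper_force: 61.0
```

Call:
drive_tool(
  plan=[
    [0,0,0.001,0,0,0,-1],
    [0,0,0.001,0,0,0,-1],
    [0,0,0.001,0,0,0,-1],
    [0,0,0,0,0,0,-1],
  ],
)

```text
t: 35.3
tcp_pos: [0.5893, 0.179, 0.0975]
tool_rot: [0.732, 0.682, 0.002, 0.001]
force: [6.3, 1.5, -0.5]
finger_gap: 0.708
gripper_force: 61.2
```

Call:
drive_tool(
  plan=[
    [0,0,0.001,0,0,0,-1],
    [0,0,0.001,0,0,0,-1],
    [0,0,0.001,0,0,0,-1],
    [0,0,0,0,0,0,-1],
  ],
)

```text
t: 35.7
tcp_pos: [0.5885, 0.1787, 0.0935]
tool_rot: [0.731, 0.682, 0.001, 0.001]
force: [6.4, 0.7, -4.4]
finger_gap: 0.705
gripper_force: 60.8
```

Call:
drive_tool(
  plan=[
    [0,0,0.001,0,0,0,-1],
    [0,0,0.001,0,0,0,-1],
    [0,0,0.001,0,0,0,-1],
    [0,0,0,0,0,0,-1],
  ],
)

```text
t: 36.1
tcp_pos: [0.5883, 0.1785, 0.0915]
tool_rot: [0.731, 0.682, 0.001, 0.001]
force: [6.2, 0.1, 2.1]
finger_gap: 0.705
gripper_force: 61.5
```

Call:
drive_tool(
  plan=[
    [0,0,0.001,0,0,0,-1],
    [0,0,0.001,0,0,0,-1],
    [0,0,0,0,0,0,-1],
  ],
)

```text
t: 36.4
tcp_pos: [0.5883, 0.1785, 0.0915]
tool_rot: [0.731, 0.682, 0.001, 0.001]
force: [3.1, -1.6, 11.6]
finger_gap: 0.706
gripper_force: 62.3
```

Call:
drive_tool(
  plan=[
    [0,0,0.001,0,0,0,-1],
    [0,0,0.0005,0,0,0,-1],
    [0,0,0,0,0,0,-1],
  ],
)

```text
t: 36.7
tcp_pos: [0.5883, 0.1785, 0.0914]
tool_rot: [0.731, 0.682, 0.001, 0.001]
force: [0.6, -1.0, 19.4]
finger_gap: 0.707
gripper_force: 63.0
```

Call:
drive_tool(
  plan=[
    [0,0,-0.003,0,0,0,-1],
    [0,0,0,0,0,0,1],
    [0,0,0,0,0,0,1],
    [0,0,0,0,0,0,1],
    [0,0,-0.02,0,0,0,1],
    [0,0,-0.04,0,0,0,1],
    [0,0,-0.04,0,0,0,1],
    [0,-0.04,0,0,0,0,1],
    [0,-0.04,0,0,0,0,1],
  ],
)

```text
t: 37.6
tcp_pos: [0.5072, 0.1842, 0.1917]
tool_rot: [0.732, 0.682, 0.001, 0.0]
force: [-0.7, 0.3, -0.4]
finger_gap: 1.0
gripper_force: 0.0
```

```bash
echo '[0.5079,0.1845,0.1905,86.0]'>pose.json; python3 - <<'E'
from h import *
out=[]
for n in('top','side'):
    s=load(n); s['image']=cv2.cvtColor(cv2.imread(f'pics/{n}0.png'),cv2.COLOR_BGR2RGB); np.savez(f'{n}0.npz',**s)
    out.append(np.hstack([rect(s,(.4546,.2965),h,.04,400) for h in(.102,.096)]))
    # orange blobs
    im=s['image'].astype(float); w=np.clip(im[...,0]-im[...,2]-40,0,None)
    for nm,(x,y,h) in dict(wide=(.472,.1155,.098),nar=(.466,.164,.098),mid=(.4675,.2215,.098),cov=(.462,.29,.096)).items():
        u,v=np.round(proj(s,[[x,y,h]])[0]).astype(int); r=7
        W=w[v-r:v+r+1,u-r:u+r+1]; V,U=np.mgrid[v-r:v+r+1,u-r:u+r+1]
        if W.sum()>0: print(n,nm,round(W.sum()),onz(s,[[(U*W).sum()/W.sum(),(V*W).sum()/W.sum()]],h)[0].round(4))
        else: print(n,nm,'none')
save('cap',np.vstack(out)[:, :])
save('cap',cv2.resize(np.vstack(out),(600,600)))
E
```

```text
top wide 3397 [0.4724 0.1144 0.098 ]
top nar 1028 [0.4663 0.1639 0.098 ]
top mid 2061 [0.4678 0.2203 0.098 ]
top cov none
side wide 1996 [0.4731 0.1137 0.098 ]
side nar 695 [0.4675 0.163  0.098 ]
side mid 1389 [0.4685 0.22   0.098 ]
side cov 3 [0.4722 0.2953 0.096 ]
```

View pics/cap.png

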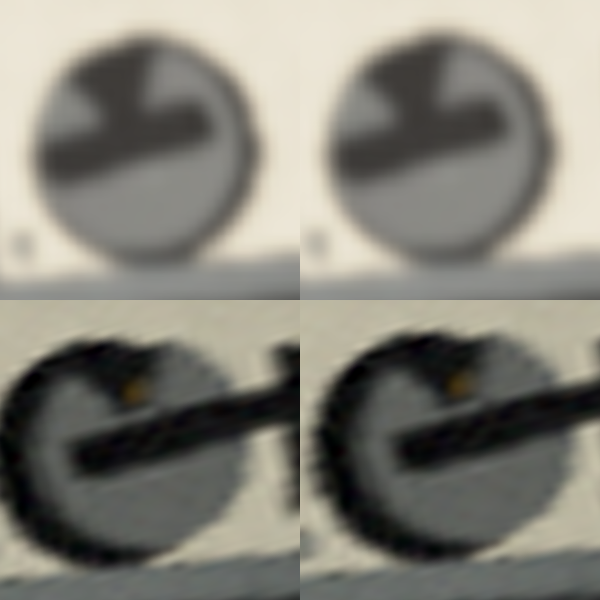

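```bash
python3 g.py .4552 .2993 .18 107 0,.4552 .2993 .098 107 0 28
```

```text
4 [[0.0277, -0.0151, 0.0026, 0, 0, -5.25, 0.0], [0.029, -0.0126, 0.0026, 0, 0, -5.25, 0.0], [0.03, -0.0098, 0.0027, 0, 0, -5.25, 0.0], [0.0308, -0.0071, 0.0026, 0, 0, -5.25, 0.0]]
3 [[0, 0, 0.0273, 0, 0, 0, 0.0], [0, 0, 0.0274, 0, 0, 0, 0.0], [0, 0, 0.0273, 0, 0, 0, 0.0]]
ledger [0.4552 0.2993 0.098 ] 107.0 | now t 37.6 tcp [0.5072 0.1842 0.1917] F [-0.7  0.3 -0.4] gap 85.0
```

Call:
drive_tool(
  plan=[
    [0.0277,-0.0151,0.0026,0,0,-5.25,0],
    [0.029,-0.0126,0.0026,0,0,-5.25,0],
    [0.03,-0.0098,0.0027,0,0,-5.25,0],
    [0.0308,-0.0071,0.0026,0,0,-5.25,0],
    [0,0,0,0,0,0,0],
    [0,0,0,0,0,0,0],
  ],
)

```text
t: 38.2
tcp_pos: [0.4536, 0.2991, 0.1798]
tool_rot: [0.594, 0.804, -0.001, -0.001]
force: [-0.1, 0.4, -0.0]
finger_gap: 0.498
gripper_force: 0.0
```

Call:
drive_tool(
  plan=[
    [0,0,0.0273,0,0,0,0],
    [0,0,0.0274,0,0,0,0],
    [0,0,0.02,0,0,0,0],
    [0,0,0.0073,0,0,0,0],
    [0,0,0,0,0,0,0],
    [0,0,0,0,0,0,0],
  ],
)

```text
t: 38.8
tcp_pos: [0.4558, 0.2987, 0.099]
tool_rot: [0.595, 0.803, 0.0, 0.0]
force: [-0.0, -0.1, 0.3]
finger_gap: 0.498
gripper_force: 0.0
```

Call:
drive_tool(
  plan=[
    [0,0,0,0,0,0,-1],
    [0,0,0,0,0,0,-1],
    [0,0,0,0,0,0,-1],
    [0,0,0,0,0,0,-1],
    [0,0,0,0,0,0,-1],
    [0,0,0,0,0,0,-1],
  ],
  newtons=20,
)

```text
t: 39.4
tcp_pos: [0.4574, 0.2998, 0.0997]
tool_rot: [0.595, 0.804, 0.002, 0.002]
force: [4.8, 0.5, 5.6]
finger_gap: 0.107
gripper_force: 25.2
```

Call:
drive_tool(
  plan=[
    [0,0.002,-0.001,0,0,0,-1],
    [0,0,0,0,0,4,-1],
    [0,0,0,0,0,6,-1],
    [0,0,0,0,0,6,-1],
    [0,0,0,0,0,6,-1],
    [0,0,0,0,0,6,-1],
    [0,0,0,0,0,6,-1],
    [0,0,0,0,0,6,-1],
    [0,0,0,0,0,0,-1],
    [0,0,0,0,0,0,-1],
  ],
)

```text
t: 40.4
tcp_pos: [0.4583, 0.2998, 0.0997]
tool_rot: [0.834, 0.552, 0.001, 0.001]
force: [5.0, 0.2, 1.2]
finger_gap: 0.111
gripper_force: 24.7
```

```bash
python3 - <<'E'
from h import *
s=cam('side'); st=manip.sense(); print(st['tcp_pos'],st['tool_rot'],st['force'],st['ft_torque'],st['finger_gap'])
im=s['image'].astype(float); w=np.clip(im[...,0]-im[...,2]-25,0,None)
u,v=np.round(proj(s,[[.470,.290,.096]])[0]).astype(int); r=8
W=w[v-r:v+r+1,u-r:u+r+1]; V,U=np.mgrid[v-r:v+r+1,u-r:u+r+1]
print(W.round().astype(int)); print(onz(s,[[(U*W).sum()/W.sum(),(V*W).sum()/W.sum()]],.096))
E
```

```text
[0.45828344 0.29980994 0.09969071] [8.34014324e-01 5.51740937e-01 1.34113511e-03 4.97889856e-04] [5.26576644 0.29786869 1.74201012] [ 0.08298562 -0.89052427 -0.05630905] 0.10863924476270859
[[0 0 0 0 0 0 0 0 0 0 0 0 0 0 0 0 0]
 [0 0 0 0 0 0 0 0 0 0 0 0 0 0 0 0 0]
 [0 0 0 0 0 0 0 0 0 0 0 0 0 0 0 0 0]
 [0 0 0 0 0 0 0 0 0 0 0 0 0 0 0 0 0]
 [0 0 0 0 0 0 0 0 0 0 0 0 0 0 0 0 0]
 [0 0 0 0 0 0 0 0 0 0 0 0 0 0 0 0 0]
 [0 0 0 0 0 0 0 0 0 0 0 0 0 0 0 0 0]
 [0 0 0 0 0 0 0 0 0 0 0 0 0 0 0 0 0]
 [0 0 0 0 0 0 0 0 0 0 0 0 0 0 0 0 0]
 [0 0 0 0 0 0 0 0 0 0 0 0 0 0 0 0 0]
 [0 0 0 0 0 0 0 0 0 0 0 0 0 0 0 0 0]
 [0 0 0 0 0 0 0 0 0 0 0 0 0 0 0 0 0]
 [0 0 0 0 0 0 0 0 0 0 0 0 0 0 0 0 0]
 [0 0 0 0 0 0 0 0 0 0 0 0 0 0 0 0 0]
 [0 0 0 0 0 0 0 0 0 0 0 0 0 0 0 0 0]
 [0 0 0 0 0 0 0 0 0 0 0 0 0 0 0 0 0]
 [0 0 0 0 0 0 0 0 0 0 0 0 0 0 0 0 0]]
[[nan nan nan]]<stdin>:6: RuntimeWarning: invalid value encountered in scalar divide
```

```bash
echo '[0.4572,0.2999,0.279,67.0]'>pose.json; python3 g.py .628 -.146 .24 90 1 48
```

```text
10 [[-0.0344, 0.0331, 0.0039, 0, 0, -2.3, 1], [-0.0357, 0.0317, 0.0039, 0, 0, -2.3, 1], [-0.0369, 0.0303, 0.0039, 0, 0, -2.3, 1], [-0.0381, 0.0288, 0.0039, 0, 0, -2.3, 1], [-0.0392, 0.0272, 0.0039, 0, 0, -2.3, 1], [-0.0403, 0.0256, 0.0039, 0, 0, -2.3, 1], [-0.0413, 0.024, 0.0039, 0, 0, -2.3, 1], [-0.0422, 0.0223, 0.0039, 0, 0, -2.3, 1], [-0.0431, 0.0207, 0.0039, 0, 0, -2.3, 1], [-0.0439, 0.0189, 0.0039, 0, 0, -2.3, 1]]
ledger [ 0.628 -0.146  0.24 ] 90.0 | now t 40.5 tcp [0.4583 0.2998 0.0997] F [5.3 0.3 1.7] gap 9.2
```

Call:
drive_tool(
  plan=[
    [0,0,0,0,0,0,0],
    [0,0,0,0,0,0,0],
    [0,0,0,0,0,0,0],
    [0,0,-0.03,0,0,0,0],
    [0,0,-0.05,0,0,0,0],
    [0,0,-0.05,0,0,0,0],
    [0,0,-0.05,0,0,0,0],
  ],
)

```text
t: 41.15
tcp_pos: [0.4552, 0.2992, 0.2805]
tool_rot: [0.834, 0.552, -0.002, -0.0]
force: [0.3, 0.8, 0.2]
finger_gap: 0.496
gripper_force: 0.0
```

Call:
drive_tool(
  plan=[
    [-0.0344,0.0331,0.0039,0,0,-2.3,1],
    [-0.0357,0.0317,0.0039,0,0,-2.3,1],
    [-0.0369,0.0303,0.0039,0,0,-2.3,1],
    [-0.0381,0.0288,0.0039,0,0,-2.3,1],
    [-0.0392,0.0272,0.0039,0,0,-2.3,1],
    [-0.0403,0.0256,0.0039,0,0,-2.3,1],
    [-0.0413,0.024,0.0039,0,0,-2.3,1],
    [-0.0422,0.0223,0.0039,0,0,-2.3,1],
    [-0.0431,0.0207,0.0039,0,0,-2.3,1],
    [-0.0439,0.0189,0.0039,0,0,-2.3,1],
  ],
)

```text
t: 42.15
tcp_pos: [0.6268, -0.1476, 0.2395]
tool_rot: [0.707, 0.708, -0.0, -0.002]
force: [1.3, 0.0, -0.1]
finger_gap: 1.001
gripper_force: 0.0
```

```bash
python3 - <<'E'
from h import *
out=[]; A=np.array([.4583,.2998])
for n in('top','side'):
    s=cam(n); out.append(np.hstack([rect(s,A,h,.04,400) for h in(.102,.096)]))
    im=s['image'].astype(float)
    for th,h in((30,.096),):
        w=np.clip(im[...,0]-im[...,2]-25,0,None)
        u,v=np.round(proj(s,[[A[0]+.017,A[1]-.009,h]])[0]).astype(int); r=5
        W=w[v-r:v+r+1,u-r:u+r+1]; V,U=np.mgrid[v-r:v+r+1,u-r:u+r+1]
        if W.sum(): 
            c=onz(s,[[(U*W).sum()/W.sum(),(V*W).sum()/W.sum()]],h)[0]; print(n,W.sum(),c.round(4),(c[:2]-A).round(4),np.degrees(np.arctan2(*(c[:2]-A)[::-1])))
save('cap2',cv2.resize(np.vstack(out),(600,600)))
s=load('side'); save('probe1',cv2.resize(s['image'][120:320,215:415],(600,600),interpolation=cv2.INTER_CUBIC))
E
```

```text
top 21.0 [0.4877 0.2965 0.096 ] [ 0.0294 -0.0033] -6.35980770232368
side 48.0 [0.4863 0.2801 0.096 ] [ 0.028  -0.0197] -35.18946324029014
```

View pics/cap2.png

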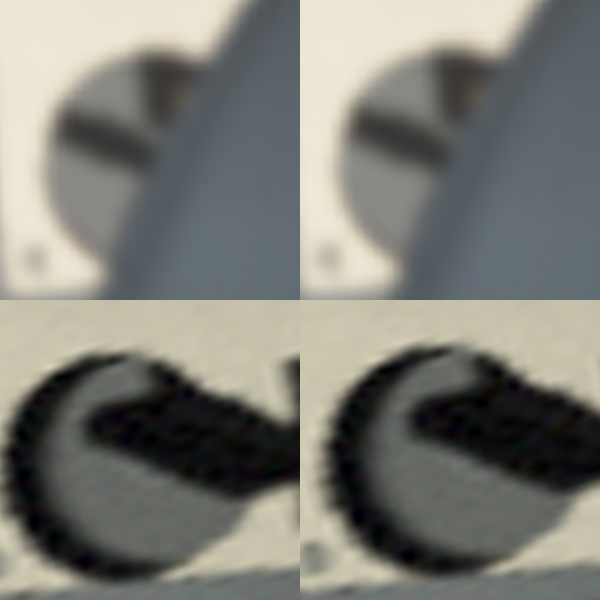

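```bash
python3 g.py .43 -.40 .24 70 1 46
```

```text
7 [[-0.0363, -0.0283, 0, 0, 0, 2.86, 1], [-0.0376, -0.0264, 0, 0, 0, 2.86, 1], [-0.0389, -0.0245, 0, 0, 0, 2.86, 1], [-0.0401, -0.0226, 0, 0, 0, 2.85, 1], [-0.0412, -0.0206, 0, 0, 0, 2.86, 1], [-0.0421, -0.0184, 0, 0, 0, 2.85, 1], [-0.0431, -0.0164, 0, 0, 0, 2.86, 1]]
ledger [ 0.43 -0.4   0.24] 70.0 | now t 42.2 tcp [ 0.6284 -0.1524  0.2387] F [ 0.7  0.2 -0.6] gap 85.2
```

Call:
drive_tool(
  plan=[
    [-0.0363,-0.0283,0,0,0,2.86,1],
    [-0.0376,-0.0264,0,0,0,2.86,1],
    [-0.0389,-0.0245,0,0,0,2.86,1],
    [-0.0401,-0.0226,0,0,0,2.85,1],
    [-0.0412,-0.0206,0,0,0,2.86,1],
    [-0.0421,-0.0184,0,0,0,2.85,1],
    [-0.0431,-0.0164,0,0,0,2.86,1],
  ],
)

```text
t: 42.95
tcp_pos: [0.4277, -0.3998, 0.2399]
tool_rot: [0.82, 0.573, 0.0, -0.001]
force: [0.9, -0.2, 0.6]
finger_gap: 1.004
gripper_force: 0.0
```

```bash
python3 - <<'E'
from h import *
A=np.array([.4583,.2998]); s=cam('top'); s0=load('top0')
a=np.hstack([rect(q,A,.102,.04,300) for q in(s,s0)]); save('cap3',a)
im=s['image'].astype(float); w=np.clip(im[...,0]-im[...,2]-15,0,None)
u,v=np.round(proj(s,[[A[0]+.015,A[1]-.009,.096]])[0]).astype(int); r=5
print(u,v); print(w[v-r:v+r+1,u-r:u+r+1].astype(int))
# disc axis from top: fit circle edge of dark port/cap vs panel
g=im.mean(2); a=np.radians(np.arange(60,300,3))
from scipy.optimize import minimize
def pr(c,r,h):
    m=proj(s,np.c_[c[0]+r*np.cos(a),c[1]+r*np.sin(a),np.full(a.size,h)]).astype(np.float32); return cv2.remap(g,m[:,:1].reshape(1,-1),m[:,1:].reshape(1,-1),cv2.INTER_CUBIC)[0]
f=lambda c:-np.mean(pr(c,.034,.091)-pr(c,.028,.091))
E
```

```text
203 247
[[ 8  5  4  4  7  9 12 14 11  7  6]
 [ 0  0  0  0  0  1  4  8 11 14 10]
 [ 0  0  0  0  0  1  5  4  6  9 13]
 [ 0  0  0  0  7 27 38 30 11  4  7]
 [ 0  0  0  1 29 61 76 67 36  5  0]
 [ 0  0  0  8 45 83 98 87 50  9  0]
 [ 0  0  0  8 43 76 88 74 37  3  0]
 [ 0  0  0  0 21 42 48 36 13  0  0]
 [ 0  0  0  0  0  4  6  3  0  0  0]
 [ 0  0  0  0  0  0  0  0  0  0  0]
 [ 0  0  0  0  0  0  0  0  0  0  0]]
```

View pics/cap3.png

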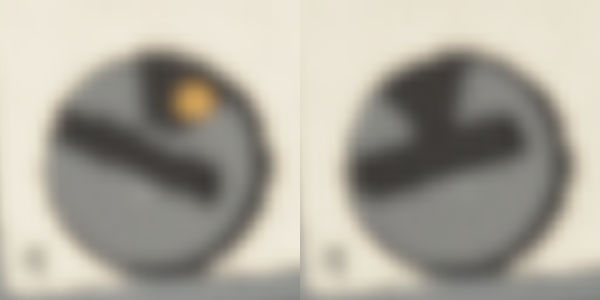

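```bash
python3 - <<'E'
from h import *
s=load('top'); c=np.array([.0017,-.0008,0]); A=np.array([.4583,.2998])
im=s['image'].astype(float); w=np.clip(im[...,0]-im[...,2]-30,0,None)
for nm,(x,y,h) in dict(wide=(.472,.1155,.0995),nar=(.466,.164,.0995),mid=(.4675,.2215,.0995),cov=(.4733,.2908,.096)).items():
    u,v=np.round(proj(s,[[x,y,h]])[0]).astype(int); r=5
    W=w[v-r:v+r+1,u-r:u+r+1]; V,U=np.mgrid[v-r:v+r+1,u-r:u+r+1]
    p=onz(s,[[(U*W).sum()/W.sum(),(V*W).sum()/W.sum()]],h)[0]+c; print(nm,p.round(4))
print((p[:2]-A),np.hypot(*(p[:2]-A)),np.degrees(np.arctan2(*(p[:2]-A)[::-1])))
E
python3 g.py .4583 .2998 .19 67 0 46,.4583 .2998 .099 67 0 30
```

```text
wide [0.474  0.1135 0.0995]
nar [0.4679 0.1629 0.0995]
mid [0.4693 0.2192 0.0995]
cov [0.4739 0.2884 0.096 ]
[ 0.01556974 -0.01136744] 0.019277853798922558 -36.133119725131536
10 [[0.0417, -0.0133, 0.0031, 0, 0, 0.19, 0.0], [0.0417, -0.0134, 0.0031, 0, 0, 0.19, 0.0], [0.0416, -0.0136, 0.0031, 0, 0, 0.19, 0.0], [0.0416, -0.0137, 0.0031, 0, 0, 0.19, 0.0], [0.0415, -0.0138, 0.0031, 0, 0, 0.19, 0.0], [0.0415, -0.014, 0.0031, 0, 0, 0.19, 0.0], [0.0414, -0.0141, 0.0031, 0, 0, 0.19, 0.0], [0.0414, -0.0143, 0.0031, 0, 0, 0.19, 0.0], [0.0413, -0.0144, 0.0032, 0, 0, 0.19, 0.0], [0.0413, -0.0145, 0.0031, 0, 0, 0.18, 0.0]]
6 [[0.0413, -0.0147, 0.0032, 0, 0, 0.19, 0.0], [0.0412, -0.0148, 0.0031, 0, 0, 0.18, 0.0], [0.0411, -0.0149, 0.0032, 0, 0, 0.19, 0.0], [0.0411, -0.0151, 0.0031, 0, 0, 0.18, 0.0], [0.0411, -0.0152, 0.0032, 0, 0, 0.19, 0.0], [0.041, -0.0153, 0.0031, 0, 0, 0.18, 0.0]]
4 [[0, 0, 0.0228, 0, 0, 0, 0.0], [0, 0, 0.0227, 0, 0, 0, 0.0], [0, 0, 0.0228, 0, 0, 0, 0.0], [0, 0, 0.0227, 0, 0, 0, 0.0]]
ledger [0.4584 0.2998 0.099 ] 67.0 | now t 43.0 tcp [ 0.4236 -0.4065  0.24  ] F [-0.8 -3.2 -0.3] gap 85.2
```

Call:
drive_tool(
  plan=[
    [0.0417,-0.0133,0.0031,0,0,0.19,0],
    [0.0417,-0.0134,0.0031,0,0,0.19,0],
    [0.0416,-0.0136,0.0031,0,0,0.19,0],
    [0.0416,-0.0137,0.0031,0,0,0.19,0],
    [0.0415,-0.0138,0.0031,0,0,0.19,0],
    [0.0415,-0.014,0.0031,0,0,0.19,0],
    [0.0414,-0.0141,0.0031,0,0,0.19,0],
    [0.0414,-0.0143,0.0031,0,0,0.19,0],
    [0.0413,-0.0144,0.0032,0,0,0.19,0],
    [0.0413,-0.0145,0.0031,0,0,0.18,0],
  ],
)

```text
t: 44.0
tcp_pos: [0.4456, 0.0397, 0.209]
tool_rot: [0.829, 0.56, -0.001, -0.001]
force: [0.8, 0.4, -0.8]
finger_gap: 0.501
gripper_force: 0.0
```

Call:
drive_tool(
  plan=[
    [0.0413,-0.0147,0.0032,0,0,0.19,0],
    [0.0412,-0.0148,0.0031,0,0,0.18,0],
    [0.0411,-0.0149,0.0032,0,0,0.19,0],
    [0.0411,-0.0151,0.0031,0,0,0.18,0],
    [0.0411,-0.0152,0.0032,0,0,0.19,0],
    [0.041,-0.0153,0.0031,0,0,0.18,0],
    [0,0,0,0,0,0,0],
    [0,0,0,0,0,0,0],
    [0,0,0,0,0,0,0],
  ],
)

```text
t: 44.9
tcp_pos: [0.4568, 0.2988, 0.1901]
tool_rot: [0.834, 0.552, -0.001, -0.0]
force: [-0.3, -0.6, -0.3]
finger_gap: 0.501
gripper_force: 0.0
```

Call:
drive_tool(
  plan=[
    [0,0,0.0228,0,0,0,0],
    [0,0,0.0227,0,0,0,0],
    [0,0,0.0228,0,0,0,0],
    [0,0,0.0227,0,0,0,0],
    [0,0,0,0,0,0,0],
    [0,0,0,0,0,0,0],
  ],
)

```text
t: 45.5
tcp_pos: [0.458, 0.2984, 0.0996]
tool_rot: [0.834, 0.551, -0.001, -0.0]
force: [0.1, 0.5, 0.1]
finger_gap: 0.501
gripper_force: 0.0
```

Call:
drive_tool(
  plan=[
    [0,0,0,0,0,0,-1],
    [0,0,0,0,0,0,-1],
    [0,0,0,0,0,0,-1],
    [0,0,0,0,0,0,-1],
    [0,0,0,0,0,0,-1],
  ],
  newtons=20,
)

```text
t: 46.0
tcp_pos: [0.4585, 0.2998, 0.1008]
tool_rot: [0.834, 0.552, 0.001, 0.0]
force: [-1.1, -0.9, 7.5]
finger_gap: 0.104
gripper_force: 22.9
```

Call:
drive_tool(
  plan=[
    [0,0,0,0,0,3,-1],
    [0,0,0,0,0,4,-1],
    [0,0,0,0,0,3,-1],
    [0,0,0,0,0,0,-1],
    [0,0,0,0,0,0,-1],
  ],
)

```text
t: 46.5
tcp_pos: [0.4587, 0.2997, 0.1008]
tool_rot: [0.879, 0.477, 0.001, 0.0]
force: [-0.7, -1.1, 6.3]
finger_gap: 0.111
gripper_force: 22.9
```

```bash
echo '[0.4584,0.2998,0.279,57.0]'>pose.json; python3 g.py .43 -.40 .24 60 1 47
```

```text
10 [[-0.0402, 0.0238, 0.0026, 0, 0, -0.2, 1], [-0.0402, 0.0237, 0.0026, 0, 0, -0.2, 1], [-0.0403, 0.0235, 0.0026, 0, 0, -0.2, 1], [-0.0404, 0.0234, 0.0026, 0, 0, -0.2, 1], [-0.0405, 0.0233, 0.0026, 0, 0, -0.2, 1], [-0.0406, 0.0231, 0.0026, 0, 0, -0.2, 1], [-0.0406, 0.023, 0.0026, 0, 0, -0.2, 1], [-0.0407, 0.0228, 0.0026, 0, 0, -0.2, 1], [-0.0408, 0.0227, 0.0026, 0, 0, -0.2, 1], [-0.0409, 0.0226, 0.0026, 0, 0, -0.2, 1]]
5 [[-0.041, 0.0224, 0.0026, 0, 0, -0.2, 1], [-0.041, 0.0223, 0.0026, 0, 0, -0.2, 1], [-0.0411, 0.0221, 0.0026, 0, 0, -0.2, 1], [-0.0412, 0.022, 0.0026, 0, 0, -0.2, 1], [-0.0413, 0.0218, 0.0026, 0, 0, -0.2, 1]]
ledger [ 0.4301 -0.4     0.24  ] 60.0 | now t 46.5 tcp [0.4587 0.2997 0.1008] F [-0.7 -1.1  6.3] gap 9.5
```

Call:
drive_tool(
  plan=[
    [0,0,0,0,0,0,0],
    [0,0,0,0,0,0,0],
    [0,0,0,0,0,0,0],
    [0,0,-0.03,0,0,0,0],
    [0,0,-0.05,0,0,0,0],
    [0,0,-0.05,0,0,0,0],
    [0,0,-0.05,0,0,0,0],
  ],
)

```text
t: 47.2
tcp_pos: [0.4575, 0.2993, 0.2809]
tool_rot: [0.879, 0.477, -0.001, -0.0]
force: [1.8, -0.4, -0.8]
finger_gap: 0.497
gripper_force: 0.0
```

Call:
drive_tool(
  plan=[
    [-0.0402,0.0238,0.0026,0,0,-0.2,1],
    [-0.0402,0.0237,0.0026,0,0,-0.2,1],
    [-0.0403,0.0235,0.0026,0,0,-0.2,1],
    [-0.0404,0.0234,0.0026,0,0,-0.2,1],
    [-0.0405,0.0233,0.0026,0,0,-0.2,1],
    [-0.0406,0.0231,0.0026,0,0,-0.2,1],
    [-0.0406,0.023,0.0026,0,0,-0.2,1],
    [-0.0407,0.0228,0.0026,0,0,-0.2,1],
    [-0.0408,0.0227,0.0026,0,0,-0.2,1],
    [-0.0409,0.0226,0.0026,0,0,-0.2,1],
  ],
)

```text
t: 48.2
tcp_pos: [0.4384, -0.1688, 0.2533]
tool_rot: [0.87, 0.492, 0.0, -0.0]
force: [0.2, -0.4, 0.5]
finger_gap: 0.999
gripper_force: 0.0
```

Call:
drive_tool(
  plan=[
    [-0.041,0.0224,0.0026,0,0,-0.2,1],
    [-0.041,0.0223,0.0026,0,0,-0.2,1],
    [-0.0411,0.0221,0.0026,0,0,-0.2,1],
    [-0.0412,0.022,0.0026,0,0,-0.2,1],
    [-0.0413,0.0218,0.0026,0,0,-0.2,1],
  ],
)

```text
t: 48.7
tcp_pos: [0.4289, -0.402, 0.24]
tool_rot: [0.866, 0.5, 0.0, -0.0]
force: [0.8, -0.0, -0.3]
finger_gap: 1.002
gripper_force: 0.0
```

```bash
python3 - <<'E'
from h import *
from scipy.optimize import minimize
s=cam('top'); im=s['image'].astype(float); g=im.mean(2); cor=np.array([.0017,-.0008])
def samp(img,c,r,h,deg):
    a=np.radians(deg); m=proj(s,np.c_[c[0]-cor[0]+r*np.cos(a),c[1]-cor[1]+r*np.sin(a),np.full(a.size,h)]).astype(np.float32)
    return cv2.remap(img.astype(np.float32),m[:,:1].reshape(1,-1),m[:,1:].reshape(1,-1),cv2.INTER_CUBIC)[0]
# axis: left/lower rim (camera-far side) of the cap disc against the panel; and all-round of port base
dl=np.arange(60,200,4.)
for A in [(.4583,.2998),(.458,.2986)]:
    d=np.arange(-120,60,5.); p=samp(g,A,.0255,.102,d); print(A,dict(zip(d[::1].astype(int).tolist(),p.round().astype(int).tolist())))
w=np.clip(im[...,0]-im[...,2]-30,0,None)
u,v=np.round(proj(s,[[.4722,.2892,.096]])[0]).astype(int); r=5
W=w[v-r:v+r+1,u-r:u+r+1]; V,U=np.mgrid[v-r:v+r+1,u-r:u+r+1]
p=onz(s,[[(U*W).sum()/W.sum(),(V*W).sum()/W.sum()]],.096)[0][:2]+cor; print('stud',p)
for A in [(.4583,.2998),(.458,.2986)]:
    q=p-A; print(np.hypot(*q),np.degrees(np.arctan2(q[1],q[0])))
f=lambda c:-np.mean(np.clip(samp(g,c,.0325,.101,dl),0,190)-samp(g,c,.0265,.101,dl))
E
```

```text
(0.4583, 0.2998) {-120: 127, -115: 129, -110: 132, -105: 135, -100: 135, -95: 134, -90: 133, -85: 132, -80: 131, -75: 127, -70: 113, -65: 95, -60: 79, -55: 74, -50: 82, -45: 92, -40: 94, -35: 91, -30: 83, -25: 81, -20: 80, -15: 78, -10: 87, -5: 104, 0: 122, 5: 138, 10: 147, 15: 151, 20: 154, 25: 158, 30: 156, 35: 158, 40: 155, 45: 153, 50: 139, 55: 124}
(0.458, 0.2986) {-120: 124, -115: 124, -110: 126, -105: 127, -100: 125, -95: 122, -90: 120, -85: 121, -80: 120, -75: 118, -70: 111, -65: 95, -60: 82, -55: 72, -50: 76, -45: 85, -40: 91, -35: 94, -30: 87, -25: 82, -20: 83, -15: 80, -10: 80, -5: 90, 0: 109, 5: 127, 10: 139, 15: 145, 20: 147, 25: 147, 30: 146, 35: 148, 40: 145, 45: 138, 50: 123, 55: 103}
stud [0.47369166 0.28828674]
0.01922130047228346 -36.79718298292214
0.018777421986092127 -33.31468708104499
```

```bash
python3 g.py .6297 -.1464 .22 0 1 46,.6297 -.1464 .095 0 .3 25
```

```text
8 [[0.0399, 0.0058, 0.0025, 0, 0, 7.5, 1], [0.0403, 0.0005, 0.0025, 0, 0, 7.5, 1], [0.0401, -0.0048, 0.0025, 0, 0, 7.5, 1], [0.0391, -0.01, 0.0025, 0, 0, 7.5, 1], [0.0375, -0.015, 0.0025, 0, 0, 7.5, 1], [0.0352, -0.0197, 0.0025, 0, 0, 7.5, 1], [0.0323, -0.0241, 0.0025, 0, 0, 7.5, 1], [0.0288, -0.0282, 0.0025, 0, 0, 7.5, 1]]
5 [[0, 0, 0.025, 0, 0, 0, 0.3], [0, 0, 0.025, 0, 0, 0, 0.3], [0, 0, 0.025, 0, 0, 0, 0.3], [0, 0, 0.025, 0, 0, 0, 0.3], [0, 0, 0.025, 0, 0, 0, 0.3]]
ledger [ 0.6297 -0.1464  0.095 ] 0.0 | now t 48.8 tcp [ 0.4289 -0.4111  0.2397] F [ 2.8 -5.7  0.8] gap 84.8
```

Call:
drive_tool(
  plan=[
    [0.0399,0.0058,0.0025,0,0,7.5,1],
    [0.0403,0.0005,0.0025,0,0,7.5,1],
    [0.0401,-0.0048,0.0025,0,0,7.5,1],
    [0.0391,-0.01,0.0025,0,0,7.5,1],
    [0.0375,-0.015,0.0025,0,0,7.5,1],
    [0.0352,-0.0197,0.0025,0,0,7.5,1],
    [0.0323,-0.0241,0.0025,0,0,7.5,1],
    [0.0288,-0.0282,0.0025,0,0,7.5,1],
    [0,0,0,0,0,0,1],
    [0,0,0,0,0,0,1],
  ],
)

```text
t: 49.75
tcp_pos: [0.629, -0.1455, 0.2198]
tool_rot: [1.0, 0.002, -0.001, 0.0]
force: [0.1, 0.3, -0.3]
finger_gap: 0.999
gripper_force: 0.0
```

Call:
drive_tool(
  plan=[
    [0,0,0.025,0,0,0,0.5],
    [0,0,0.025,0,0,0,0.5],
    [0,0,0.025,0,0,0,0.5],
    [0,0,0,0,0,0,0.5],
    [0,0,0,0,0,0,0.5],
  ],
)

```text
t: 50.25
tcp_pos: [0.6285, -0.1478, 0.1455]
tool_rot: [1.0, -0.001, -0.0, -0.0]
force: [0.1, -0.2, 0.9]
finger_gap: 0.747
gripper_force: 0.0
```

Call:
drive_tool(
  plan=[
    [0,0,0.02,0,0,0,0.5],
    [0,0,0.02,0,0,0,0.5],
    [0,0,0.01,0,0,0,0.5],
    [0,0,0,0,0,0,0.5],
    [0,0,0,0,0,0,0.5],
  ],
)

```text
t: 50.75
tcp_pos: [0.6299, -0.1473, 0.0966]
tool_rot: [1.0, -0.0, 0.001, 0.0]
force: [-0.3, -0.5, 0.2]
finger_gap: 0.748
gripper_force: 0.0
```

Call:
drive_tool(
  plan=[
    [0,0,0,0,0,0,-1],
    [0,0,0,0,0,0,-1],
    [0,0,0,0,0,0,-1],
    [0,0,0,0,0,0,-1],
    [0,0,0,0,0,0,-1],
    [0,0,0,0,0,0,-1],
  ],
  newtons=20,
)

```text
t: 51.35
tcp_pos: [0.6295, -0.1469, 0.0961]
tool_rot: [1.0, -0.0, 0.001, 0.0]
force: [-0.6, 0.0, 6.1]
finger_gap: 0.231
gripper_force: 21.1
```

Call:
drive_tool(
  plan=[
    [0,0,0,0,0,0,0.2],
    [0,0,0,0,0,0,0.2],
    [0,0,0,0,0,0,0.2],
    [0,0,0,0,0,-8.5,0.2],
    [0,0,0,0,0,-8.5,0.2],
    [0,0,0,0,0,-8.5,0.2],
    [0,0,0,0,0,-8.5,0.2],
    [0,0,0,0,0,-8.5,0.2],
    [0,0,0,0,0,-8.5,0.2],
    [0,0,0,0,0,-8.5,0.2],
  ],
)

```text
t: 52.35
tcp_pos: [0.6289, -0.1467, 0.095]
tool_rot: [0.867, 0.499, -0.0, -0.0]
force: [0.0, -0.2, 0.1]
finger_gap: 0.598
gripper_force: 0.0
```

Call:
drive_tool(
  plan=[
    [0,0,0,0,0,-8.5,0.2],
    [0,0,0,0,0,-8.5,0.2],
    [0,0,0,0,0,-8.5,0.2],
    [0,0,0,0,0,-5,0.2],
    [0,0,0,0,0,0,0.2],
    [0,0,0,0,0,0,0.2],
  ],
)

```text
t: 52.95
tcp_pos: [0.6289, -0.1467, 0.0952]
tool_rot: [0.708, 0.706, -0.0, -0.0]
force: [-0.1, 0.5, -0.0]
finger_gap: 0.598
gripper_force: 0.0
```

Call:
drive_tool(
  plan=[
    [0,0,0,0,0,0,-1],
    [0,0,0,0,0,0,-1],
    [0,0,0,0,0,0,-1],
    [0,0,0,0,0,0,-1],
    [0,0,0,0,0,0,-1],
  ],
  newtons=50,
)

```text
t: 53.45
tcp_pos: [0.629, -0.1467, 0.0953]
tool_rot: [0.707, 0.707, -0.0, -0.0]
force: [-0.3, 0.0, -0.5]
finger_gap: 0.22
gripper_force: 48.7
```

```bash
python3 g.py rel 0 90 .6297 -.1464 .255 90 -1, .4739 .1133 .255 90 -1 40,.4739 .1133 .195 90 -1 20
```

```text
4 [[0, 0, -0.04, 0, 0, 0, -1], [0, 0, -0.04, 0, 0, 0, -1], [0, 0, -0.04, 0, 0, 0, -1], [0, 0, -0.04, 0, 0, 0, -1]]
8 [[0.0325, -0.0195, 0, 0, 0, 0, -1], [0.0325, -0.0195, 0, 0, 0, 0, -1], [0.0325, -0.0195, 0, 0, 0, 0, -1], [0.0324, -0.0195, 0, 0, 0, 0, -1], [0.0325, -0.0194, 0, 0, 0, 0, -1], [0.0324, -0.0195, 0, 0, 0, 0, -1], [0.0325, -0.0194, 0, 0, 0, 0, -1], [0.0324, -0.0195, 0, 0, 0, 0, -1]]
3 [[0, 0, 0.02, 0, 0, 0, -1], [0, 0, 0.02, 0, 0, 0, -1], [0, 0, 0.02, 0, 0, 0, -1]]
ledger [0.4739 0.1133 0.195 ] 90.0 | now t 53.5 tcp [ 0.629  -0.1467  0.0953] F [-0.3  0.  -0.5] gap 18.7
```

Call:
drive_tool(
  plan=[
    [0,0,-0.02,0,0,0,-1],
    [0,0,-0.02,0,0,0,-1],
    [0,0,-0.04,0,0,0,-1],
    [0,0,-0.04,0,0,0,-1],
    [0,0,-0.04,0,0,0,-1],
  ],
)

```text
t: 53.95
tcp_pos: [0.6287, -0.1466, 0.2566]
tool_rot: [0.707, 0.707, -0.0, -0.0]
force: [1.5, -0.2, -1.2]
finger_gap: 0.222
gripper_force: 49.4
```

Call:
drive_tool(
  plan=[
    [0.0325,-0.0195,0,0,0,0,-1],
    [0.0325,-0.0195,0,0,0,0,-1],
    [0.0325,-0.0195,0,0,0,0,-1],
    [0.0324,-0.0195,0,0,0,0,-1],
    [0.0325,-0.0194,0,0,0,0,-1],
    [0.0324,-0.0195,0,0,0,0,-1],
    [0.0325,-0.0194,0,0,0,0,-1],
    [0.0324,-0.0195,0,0,0,0,-1],
    [0,0,0,0,0,0,-1],
    [0,0,0,0,0,0,-1],
  ],
)

```text
t: 54.95
tcp_pos: [0.4732, 0.1135, 0.2557]
tool_rot: [0.706, 0.708, 0.0, 0.0]
force: [0.9, -0.3, -0.2]
finger_gap: 0.218
gripper_force: 49.4
```

Call:
drive_tool(
  plan=[
    [0,0,0.02,0,0,0,-1],
    [0,0,0.02,0,0,0,-1],
    [0,0,0.02,0,0,0,-1],
    [0,0,0,0,0,0,-1],
    [0,0,0,0,0,0,-1],
    [0,0,0,0,0,0,-1],
  ],
)

```text
t: 55.55
tcp_pos: [0.4747, 0.1124, 0.1963]
tool_rot: [0.708, 0.707, 0.001, 0.001]
force: [-0.1, 0.5, -0.9]
finger_gap: 0.217
gripper_force: 49.4
```

```bash
python3 - <<'E'
from h import *
d=cam('side'); st=manip.sense(); print(st['tcp_pos'],st['t'])
# stud vs probe tip in the side picture, big crop with predicted tip (red) and stud top (blue)
big=cv2.resize(d['image'][200:290,290:380],None,fx=6.5,fy=6.5,interpolation=cv2.INTER_CUBIC)
for P,col in(([.4739,.1133,.098],(0,0,255)),([*st['tcp_pos'][:2],st['tcp_pos'][2]-.085],(255,0,0)),([*st['tcp_pos'][:2],st['tcp_pos'][2]-.045],(0,255,0))):
    q=proj(d,[P])[0]; c=np.round((q-[290,200]+.5)*6.5).astype(int); cv2.circle(big,tuple(map(int,c)),3,col,1); print(q)
save('tip',big)
E
```

```text
[0.474631   0.11256595 0.19644759] 55.6
[328.69029849 262.93417573]
[328.57180118 258.48800297]
[328.83672973 245.62997507]
```

View pics/tip.png

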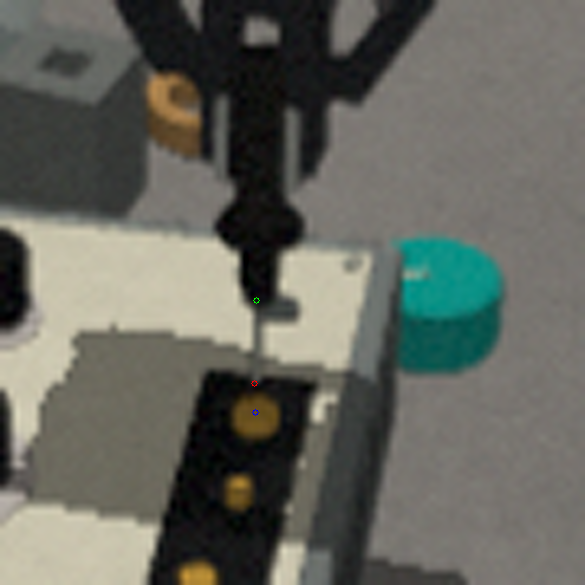

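Call:
drive_tool(
  plan=[
    [0,0,0.005,0,0,0,-1],
    [0,0,0.004,0,0,0,-1],
    [0,0,0,0,0,0,-1],
    [0,0,0,0,0,0,-1],
  ],
)

```text
t: 56.0
tcp_pos: [0.4732, 0.113, 0.1863]
tool_rot: [0.707, 0.707, -0.0, -0.0]
force: [-0.9, 0.2, -0.8]
finger_gap: 0.22
gripper_force: 49.4
```

Call:
drive_tool(
  plan=[
    [0,0,0.001,0,0,0,-1],
    [0,0,0.001,0,0,0,-1],
    [0,0,0.001,0,0,0,-1],
    [0,0,0,0,0,0,-1],
  ],
)

```text
t: 56.4
tcp_pos: [0.4733, 0.113, 0.1833]
tool_rot: [0.707, 0.707, -0.0, -0.0]
force: [0.6, -0.1, -1.0]
finger_gap: 0.219
gripper_force: 49.4
```

Call:
drive_tool(
  plan=[
    [0,0,0.001,0,0,0,-1],
    [0,0,0,0,0,0,-1],
  ],
)

```text
t: 56.6
tcp_pos: [0.4735, 0.113, 0.1827]
tool_rot: [0.707, 0.707, 0.0, 0.0]
force: [-0.2, 0.4, 3.4]
finger_gap: 0.218
gripper_force: 49.8
```

```bash
echo '[0.4739,0.1133,0.207,90.0]'>pose.json; for t in ".4692 .2191" ".4679 .1626"; do python3 g.py $t .207 90 -1 27; done; python3 g.py rel .033 0 .4738 .2884 .24 90 -1 27
```

```text
4 [[0.0264, -0.0012, 0, 0, 0, 0, -1], [0.0265, -0.0012, 0, 0, 0, 0, -1], [0.0264, -0.0012, 0, 0, 0, 0, -1], [0.0265, -0.0011, 0, 0, 0, 0, -1]]
ledger [0.4692 0.2191 0.207 ] 90.0 | now t 56.6 tcp [0.4735 0.113  0.1827] F [-0.2  0.4  3.4] gap 18.5
3 [[-0.0188, -0.0004, 0, 0, 0, 0, -1], [-0.0188, -0.0005, 0, 0, 0, 0, -1], [-0.0189, -0.0004, 0, 0, 0, 0, -1]]
ledger [0.4679 0.1626 0.207 ] 90.0 | now t 56.6 tcp [0.4735 0.113  0.1827] F [-0.2  0.4  3.4] gap 18.5
5 [[0.0252, 0.0012, 0, 0, 0, 0, -1], [0.0252, 0.0012, 0, 0, 0, 0, -1], [0.0251, 0.0012, 0, 0, 0, 0, -1], [0.0252, 0.0012, 0, 0, 0, 0, -1], [0.0251, 0.0011, 0, 0, 0, 0, -1]]
ledger [0.4738 0.2884 0.24  ] 90.0 | now t 56.6 tcp [0.4735 0.113  0.1827] F [-0.2  0.4  3.4] gap 18.5
```

Call:
drive_tool(
  plan=[
    [0,0,0,0,0,0,-1],
    [0,0,0,0,0,0,-1],
    [0,0,0,0,0,0,-1],
    [0,0,0,0,0,0,-1],
    [0,0,0,0,0,0,-1],
    [0,0,0,0,0,0,-1],
    [0,0,0,0,0,0,-1],
    [0,0,-0.005,0,0,0,-1],
    [0,0,-0.02,0,0,0,-1],
  ],
)

```text
t: 57.5
tcp_pos: [0.4715, 0.1129, 0.2058]
tool_rot: [0.707, 0.707, -0.002, -0.002]
force: [0.5, 0.3, 0.1]
finger_gap: 0.222
gripper_force: 49.5
```

Call:
drive_tool(
  plan=[
    [0.0264,-0.0012,0,0,0,0,-1],
    [0.0265,-0.0012,0,0,0,0,-1],
    [0.0264,-0.0012,0,0,0,0,-1],
    [0.0265,-0.0011,0,0,0,0,-1],
    [0,0,0,0,0,0,-1],
    [0,0,0,0,0,0,-1],
    [0,0,0.01,0,0,0,-1],
    [0,0,0.01,0,0,0,-1],
    [0,0,0,0,0,0,-1],
    [0,0,0,0,0,0,-1],
  ],
)

```text
t: 58.5
tcp_pos: [0.4684, 0.2181, 0.1867]
tool_rot: [0.708, 0.707, -0.001, -0.0]
force: [0.4, -0.3, -0.9]
finger_gap: 0.22
gripper_force: 49.5
```

Call:
drive_tool(
  plan=[
    [0,0,0.001,0,0,0,-1],
    [0,0,0.001,0,0,0,-1],
    [0,0,0.001,0,0,0,-1],
    [0,0,0.001,0,0,0,-1],
    [0,0,0.001,0,0,0,-1],
    [0,0,0,0,0,0,-1],
  ],
)

```text
t: 59.1
tcp_pos: [0.4689, 0.2189, 0.1827]
tool_rot: [0.707, 0.707, 0.0, 0.0]
force: [-0.0, -0.0, 1.6]
finger_gap: 0.217
gripper_force: 49.8
```

Call:
drive_tool(
  plan=[
    [0,0,0.0005,0,0,0,-1],
    [0,0,0,0,0,0,-1],
    [0,0,0,0,0,0,-1],
    [0,0,0,0,0,0,-1],
    [0,0,0,0,0,0,-1],
    [0,0,0,0,0,0,-1],
    [0,0,0,0,0,0,-1],
    [0,0,0,0,0,0,-1],
    [0,0,-0.0055,0,0,0,-1],
    [0,0,-0.02,0,0,0,-1],
  ],
)

```text
t: 60.1
tcp_pos: [0.467, 0.2183, 0.2058]
tool_rot: [0.707, 0.707, -0.002, -0.001]
force: [-0.9, -0.8, -0.8]
finger_gap: 0.22
gripper_force: 49.4
```

Call:
drive_tool(
  plan=[
    [-0.0188,-0.0004,0,0,0,0,-1],
    [-0.0188,-0.0005,0,0,0,0,-1],
    [-0.0189,-0.0004,0,0,0,0,-1],
    [0,0,0,0,0,0,-1],
    [0,0,0,0,0,0,-1],
    [0,0,0.01,0,0,0,-1],
    [0,0,0.01,0,0,0,-1],
    [0,0,0,0,0,0,-1],
    [0,0,0,0,0,0,-1],
  ],
)

```text
t: 61.0
tcp_pos: [0.4669, 0.1626, 0.1866]
tool_rot: [0.707, 0.707, -0.001, -0.001]
force: [-0.2, -0.6, -0.3]
finger_gap: 0.219
gripper_force: 49.4
```

Call:
drive_tool(
  plan=[
    [0,0,0.001,0,0,0,-1],
    [0,0,0.001,0,0,0,-1],
    [0,0,0.001,0,0,0,-1],
    [0,0,0.001,0,0,0,-1],
    [0,0,0.001,0,0,0,-1],
    [0,0,0,0,0,0,-1],
  ],
)

```text
t: 61.6
tcp_pos: [0.4676, 0.1623, 0.1827]
tool_rot: [0.707, 0.707, 0.0, 0.0]
force: [-0.5, 0.0, 2.5]
finger_gap: 0.219
gripper_force: 49.7
```

Call:
drive_tool(
  plan=[
    [0,0,0.0005,0,0,0,-1],
    [0,0,0,0,0,0,-1],
    [0,0,0,0,0,0,-1],
    [0,0,0,0,0,0,-1],
    [0,0,0,0,0,0,-1],
    [0,0,0,0,0,0,-1],
    [0,0,0,0,0,0,-1],
    [0,0,0,0,0,0,-1],
    [0,0,-0.0185,0,0,0,-1],
    [0,0,-0.04,0,0,0,-1],
  ],
)

```text
t: 62.6
tcp_pos: [0.4648, 0.1619, 0.238]
tool_rot: [0.707, 0.707, -0.003, -0.003]
force: [1.1, -0.4, -0.2]
finger_gap: 0.222
gripper_force: 49.4
```

Call:
drive_tool(
  plan=[
    [0.0252,0.0013,0,0,0,0,-1],
    [0.0252,0.0013,0,0,0,0,-1],
    [0.0251,0.0013,0,0,0,0,-1],
    [0.0252,0.0012,0,0,0,0,-1],
    [0.025,0.0012,0,0,0,0,-1],
    [0,0,0,0,0,0,-1],
    [0,0,0,0,0,0,-1],
    [0,0,0.02,0,0,0,-1],
    [0,0,0.02,0,0,0,-1],
    [0,0,0,0,0,0,-1],
  ],
)

```text
t: 63.6
tcp_pos: [0.4716, 0.286, 0.1979]
tool_rot: [0.708, 0.707, -0.003, -0.001]
force: [-1.3, 0.2, -0.8]
finger_gap: 0.219
gripper_force: 49.4
```

Call:
drive_tool(
  plan=[
    [0,0,0,0,0,0,-1],
    [0,0,0.005,0,0,0,-1],
    [0,0,0.005,0,0,0,-1],
    [0,0,0.003,0,0,0,-1],
    [0,0,0,0,0,0,-1],
    [0,0,0,0,0,0,-1],
  ],
)

```text
t: 64.2
tcp_pos: [0.4738, 0.288, 0.1875]
tool_rot: [0.707, 0.707, 0.0, 0.0]
force: [-0.7, -1.1, -1.0]
finger_gap: 0.217
gripper_force: 49.4
```

Ledger z 0.187 (tip ≈ 0.102, at the disc level). Continue down gently.

Call:
drive_tool(
  plan=[
    [0,0,0.001,0,0,0,-1],
    [0,0,0.001,0,0,0,-1],
    [0,0,0.001,0,0,0,-1],
    [0,0,0.001,0,0,0,-1],
    [0,0,0,0,0,0,-1],
  ],
)

```text
t: 64.7
tcp_pos: [0.4736, 0.288, 0.1832]
tool_rot: [0.707, 0.707, -0.0, -0.0]
force: [-0.3, 0.3, -0.7]
finger_gap: 0.219
gripper_force: 49.4
```

Call:
drive_tool(
  plan=[
    [0,0,0.001,0,0,0,-1],
    [0,0,0.001,0,0,0,-1],
    [0,0,0.001,0,0,0,-1],
    [0,0,0,0,0,0,-1],
  ],
)

```text
t: 65.1
tcp_pos: [0.4739, 0.288, 0.1807]
tool_rot: [0.707, 0.707, 0.0, 0.0]
force: [-2.0, -0.1, 2.1]
finger_gap: 0.218
gripper_force: 49.8
```

Call:
drive_tool(
  plan=[
    [0,0,0.0005,0,0,0,-1],
    [0,0,0,0,0,0,-1],
    [0,0,0,0,0,0,-1],
    [0,0,0,0,0,0,-1],
    [0,0,0,0,0,0,-1],
    [0,0,0,0,0,0,-1],
    [0,0,0,0,0,0,-1],
    [0,0,0,0,0,0,-1],
    [0,0,-0.0355,0,0,0,-1],
    [0,0,-0.04,0,0,0,-1],
  ],
)

```text
t: 66.1
tcp_pos: [0.4724, 0.2874, 0.2541]
tool_rot: [0.707, 0.707, -0.003, -0.001]
force: [0.7, 0.4, -0.8]
finger_gap: 0.22
gripper_force: 49.4
```

```bash
echo '[0.4743,0.2886,0.255,90.0]'>pose.json; python3 - <<'E'
from led import *
print(run([.4679,.1626,.24],90,[[.0252,.0013,0,0,0,0],[.0252,.0013,0,0,0,0],[.0251,.0013,0,0,0,0],[.0252,.0012,0,0,0,0],[.025,.0012,0,0,0,0]]))
E
sed -i 's/0.4743,0.2886/0.4742,0.2883/' pose.json; python3 g.py .6297 -.1464 .255 90 -1 43
```

```text
(array([0.4742, 0.2883, 0.24  ]), 90)
10 [[-0.0395, 0.0141, 0, 0, 0, 0, -1], [-0.0395, 0.0141, 0, 0, 0, 0, -1], [-0.0395, 0.0141, 0, 0, 0, 0, -1], [-0.0395, 0.0142, 0, 0, 0, 0, -1], [-0.0395, 0.0141, 0, 0, 0, 0, -1], [-0.0395, 0.0142, 0, 0, 0, 0, -1], [-0.0395, 0.0141, 0, 0, 0, 0, -1], [-0.0395, 0.0142, 0, 0, 0, 0, -1], [-0.0396, 0.0141, 0, 0, 0, 0, -1], [-0.0395, 0.0142, 0, 0, 0, 0, -1]]
1 [[-0.0396, 0.0141, 0, 0, 0, 0, -1]]
ledger [ 0.6297 -0.1464  0.255 ] 90.0 | now t 66.1 tcp [0.4724 0.2874 0.2541] F [ 0.7  0.4 -0.8] gap 18.7
```

Call:
drive_tool(
  plan=[
    [-0.0395,0.0141,0,0,0,0,-1],
    [-0.0395,0.0141,0,0,0,0,-1],
    [-0.0395,0.0141,0,0,0,0,-1],
    [-0.0395,0.0142,0,0,0,0,-1],
    [-0.0395,0.0141,0,0,0,0,-1],
    [-0.0395,0.0142,0,0,0,0,-1],
    [-0.0395,0.0141,0,0,0,0,-1],
    [-0.0395,0.0142,0,0,0,0,-1],
    [-0.0396,0.0141,0,0,0,0,-1],
    [-0.0395,0.0142,0,0,0,0,-1],
  ],
)

```text
t: 67.1
tcp_pos: [0.6151, -0.1088, 0.2546]
tool_rot: [0.707, 0.707, -0.0, -0.0]
force: [0.4, 0.9, -0.7]
finger_gap: 0.217
gripper_force: 49.5
```

Call:
drive_tool(
  plan=[
    [-0.0396,0.0141,0,0,0,0,-1],
    [0,0,0,0,0,0,-1],
    [0,0,0,0,0,0,-1],
    [0,0,0.025,0,0,0,-1],
    [0,0,0.025,0,0,0,-1],
    [0,0,0.025,0,0,0,-1],
    [0,0,0,0,0,0,-1],
    [0,0,0,0,0,0,-1],
    [0,0,0,0,0,0,-1],
  ],
)

```text
t: 68.0
tcp_pos: [0.63, -0.1464, 0.182]
tool_rot: [0.707, 0.707, 0.001, 0.001]
force: [-0.2, 0.3, 0.6]
finger_gap: 0.22
gripper_force: 49.5
```

Call:
drive_tool(
  plan=[
    [0,0,0.015,0,0,0,-1],
    [0,0,0.015,0,0,0,-1],
    [0,0,0.01,0,0,0,-1],
    [0,0,0,0,0,0,-1],
    [0,0,0,0,0,0,-1],
  ],
)

```text
t: 68.5
tcp_pos: [0.6296, -0.1469, 0.1412]
tool_rot: [0.707, 0.707, 0.0, 0.001]
force: [0.5, 1.1, -0.3]
finger_gap: 0.22
gripper_force: 49.5
```

Tip ≈ 0.055, barrel bottom ≈ 0.093; continue gently.

Call:
drive_tool(
  plan=[
    [0,0,0.006,0,0,0,-1],
    [0,0,0.006,0,0,0,-1],
    [0,0,0.006,0,0,0,-1],
    [0,0,0.004,0,0,0,-1],
    [0,0,0,0,0,0,-1],
  ],
)

```text
t: 69.0
tcp_pos: [0.6285, -0.1465, 0.1174]
tool_rot: [0.707, 0.707, -0.0, -0.001]
force: [-0.5, -0.7, -1.0]
finger_gap: 0.221
gripper_force: 49.5
```

Call:
drive_tool(
  plan=[
    [0,0,0.006,0,0,0,-1],
    [0,0,0.006,0,0,0,-1],
    [0,0,0.006,0,0,0,-1],
    [0,0,0,0,0,0,-1],
    [0,0,0,0,0,0,-1],
  ],
)

```text
t: 69.5
tcp_pos: [0.629, -0.1467, 0.1001]
tool_rot: [0.707, 0.707, -0.0, -0.0]
force: [-0.4, 0.7, 0.6]
finger_gap: 0.222
gripper_force: 49.5
```

Call:
drive_tool(
  plan=[
    [0,0,0.002,0,0,0,-1],
    [0,0,0.002,0,0,0,-1],
    [0,0,0.001,0,0,0,-1],
    [0,0,0,0,0,0,-1],
  ],
)

```text
t: 69.9
tcp_pos: [0.6291, -0.1468, 0.0954]
tool_rot: [0.707, 0.707, 0.0, 0.0]
force: [-0.3, -0.0, -0.2]
finger_gap: 0.219
gripper_force: 49.7
```

Call:
drive_tool(
  plan=[
    [0,0,0.001,0,0,0,-1],
    [0,0,0,0,0,0,-1],
  ],
)

```text
t: 70.1
tcp_pos: [0.6293, -0.1468, 0.0953]
tool_rot: [0.707, 0.707, 0.0, 0.0]
force: [-1.4, 0.2, 4.2]
finger_gap: 0.222
gripper_force: 50.1
```

Call:
drive_tool(
  plan=[
    [0,0,0,0,0,0,0.2],
    [0,0,0,0,0,0,0.2],
    [0,0,0,0,0,0,0.2],
    [0,0,0,0,0,0,0.2],
    [0,0,-0.02,0,0,0,0.2],
    [0,0,-0.04,0,0,0,0.2],
    [0,0,-0.04,0,0,0,0.2],
    [0,0,-0.04,0,0,0,0.2],
    [0,0,0,0,0,0,0.2],
  ],
)

```text
t: 71.0
tcp_pos: [0.6331, -0.1483, 0.2414]
tool_rot: [0.707, 0.707, 0.003, 0.006]
force: [1.4, 1.2, 1.2]
finger_gap: 0.599
gripper_force: 0.0
```

```bash
python3 - <<'E'
from h import *
s=cam('side'); s0=load('side0'); t=cam('top'); P=depthpts(t); 
# compare side picture with the first one around holder, bystanders
a=s['image'].astype(int); b=s0['image'].astype(int); D=np.abs(a-b).sum(2)
for nm,p in dict(holder_probe=(.63,-.1464,.12),collar=(.63,-.1464,.083),tape=(.578,-.213,.01),turq1=(.44,-.09,.02)).items():
    u,v=np.round(proj(s,[p])[0]).astype(int); print(nm,u,v,D[v-6:v+7,u-6:u+7].mean().round(1))
for k,(x,y) in dict(small=(.5997,.0727),large=(.588,.1787),mid=(.5822,.2788)).items():
    u,v=np.round(proj(s,[[x,y,.126]])[0]).astype(int); Q=depthpts(s)[v-2:v+3,u-2:u+3,2]; print(k,np.median(Q).round(4))
E
```

```text
holder_probe 299 198 34.8
collar 299 208 40.5
tape 322 220 19.8
turq1 357 246 34.8
small 0.1269
large 0.1267
mid 0.1281
```

```bash
python3 - <<'E'
from h import *
for n in('side','side0'):
    s=load(n); g=s['image'].astype(float).mean(2)
    top=proj(s,[[.63,-.1464,.158]])[0]; col=proj(s,[[.63,-.1464,.086]])[0]
    print(n,top.round(),col.round())
    for v in range(int(top[1])-4,int(col[1])+7,3):
        x=np.arange(285,316); m=g[v,285:316]<38; print(v,x[m].min() if m.any() else None,x[m].max() if m.any() else None,end=' | ')
    print()
E
```

```text
side [299. 186.] [299. 208.]
182 None None | 185 298 301 | 188 297 302 | 191 297 302 | 194 297 302 | 197 298 302 | 200 297 302 | 203 297 302 | 206 296 304 | 209 295 305 | 212 None None | 
side0 [299. 186.] [299. 208.]
182 None None | 185 298 301 | 188 297 302 | 191 297 302 | 194 297 302 | 197 297 302 | 200 297 302 | 203 297 302 | 206 296 303 | 209 294 304 | 212 None None |
```

Probe hangs upright with its collar down, as at the start. Knobs are home, cap aligned, and the arm is clear of everything; handing in.

```bash
python3 -c "
from station import manip
print(manip.sign_off())"
```

```text
the job is handed in; nothing more can be done
None
```

Job handed in at about 71 s of the 192 s: all three knobs snapped home, the cap opening within about 2° of centred over its stud, the four studs touched in order, and the probe hanging upright in its holder; the fingertips proved to sit about 11 mm behind the TCP instead of the stated 14 mm ahead, so my first grasp closed on top of the small knob (about 5 N, no harm seen) and I corrected for it from then on.

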